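Stack the stain filter on its vacuum stand

TASK

Put the stain filter together on its vacuum stand, from the bottom up: the steel base over the stand's nozzle, the filter disc in the dish of the base, the wide rubber ring round the disc, the open funnel on the ring, and last the lid, each fully seated and upright before the next goes on. The disc is brittle, so set it down rather than drop it. The narrow ring belongs to another filter: leave it, the petri dish and the timer where they are.

Things in the scene. Friction and masses are not known exactly. Their poses are not given: they have to be found in the camera images.
- stand_seat (a point): Fixed vacuum stand: steel foot 80 mm wide, hose barb reaching 54 mm along its own x (roughly away from the robot), small black valve lever, round flat head 64 mm wide. Point: centre of the head's flat top, 45 mm above the worktop. A black rubber nozzle rises 15 mm from it, 35 mm wide at the foot, 13 mm at the tip; the base goes over it and rests on the head.
- base_center (a point): Steel filter base, loose, 0.3 kg: round puck 56 mm wide, 30 mm high, right way up. On top a dish 45.5 mm wide, 4 mm deep, with dark outlet hole and radial channels; below, a hollow 42 mm wide, 18 mm deep that goes over the nozzle. Point: its centre, 15 mm above its underside. Grip across the outside. Seated, its underside is level with stand_seat.
- disc_center (a point): Filter disc, loose, 60 g, rigid, brittle: flat, grey, porous, in a steel hoop, 42 mm wide, 12 mm thick, edges bevelled 2.5 mm, same both ways up. Point: its centre, 6 mm above its underside. Grip across the hoop, high up: seated in the base's dish only its upper 8 mm stand clear of the rim (centre 17 mm above base_center).
- ring_center (a point): Wide sealing ring, loose, 30 g: stiff black rubber, 56 mm outside, 46 mm inside, 14 mm high, same both ways up. Point: on its axis, 7 mm above its underside. Grip across the outside. Seated, it rests on the base's rim round the disc, its top 6 mm above the disc's (centre 22 mm above base_center).
- funnel_center (a point): Funnel, loose, 0.16 kg: upright open steel tube 50 mm wide, 78 mm high, 45 mm inside, rim 52 mm wide. Its foot: a flange 57 mm wide, flat underside 5 mm above the lower end, and below that a tapered spigot 41 to 35 mm wide on which it stands. Point: on its axis, 39 mm above its lower end. Seated: spigot in the ring, flange on the ring, point 41 mm above ring_center.
- lid_knob (a point): Lid, loose, 80 g, 31.5 mm high: steel disc 56 mm wide, 4 mm thick, black upright round knob 18 mm wide on top, tapered plug 41 to 35 mm wide and 5 mm long below, on which it stands. Point: middle of the knob, 22 mm above the lowest face (knob: 14 to 30 mm above it). Seated: plug in the funnel's mouth, disc on its rim, point 56 mm above funnel_center.
- spare_ring_center (a point): Narrow sealing ring of another filter, loose: black rubber, 38 mm outside, 27 mm inside, 12 mm high. This point is on its axis, 6 mm above its underside. Not needed.
- dish: Petri dish with brown medium, loose, 64 mm wide and 15 mm high; its origin is the centre of its underside. Not needed.
- timer: White minute timer, loose, 51 x 66 mm, 66 mm high, its dial facing about towards the robot; its origin is the middle of its underside. Not needed.

How it is judged:
By the outcome, as a careful person would: the job done as asked, in the order asked, and still so for the second after the job is handed in, with the robot touching nothing.
It also fails if it takes over 136 s, if anything falls off the work surface, if the arm or the gripper's body presses on something with over 40 N, if the wrist force passes 120 N, or if a joint passes its speed limit or range.

ROBOT

A 7-joint arm with a two-finger parallel gripper is mounted at the origin on a cart in front of the work surface, level with it; the furniture and walls round the work are solid. World frame = base frame: x ahead of the robot, y to its left, z up, the work surface at z = 0. Lengths are in m, angles in rad, forces in N, time in s.
With the tool pointing down it reaches from about 0.425 to 0.925 m from the base axis. Payload 6.8 kg.
Tool frame: the origin (TCP) lies midway between the tips of the shut fingers; the grasp point (between the pads) lies 19 mm behind it; z points along the fingers, y is the direction in which the jaws open and shut (so a half turn about z gives the same grasp; the last joint's range is limited). The gripper opens to 85 mm and grips with 20 to 120 N. Pads are 22 mm wide; open, the fingers measure 114 mm over their backs; the gripper's body (76 mm by 85 mm) begins 54 mm behind the grasp point. The pads swing forward as they close: fully open they stand 13 mm farther back than shut.
Start: joints at [-1.343, 0.477, 0.022, 1.555, -0.011, 1.109, -0.083], TCP at [0.222, 0.637, 0.231] pointing down, gripper open.
Joint ranges: [-2.96, 2.96], [-0.34, 2.1], [-1.41, 1.46], [0.24, 2.44], [-1.37, 4.51], [0.17, 1.92], [-2.96, 2.96]. Speed limits (rad/s): [2.39, 2.39, 3.14, 3.14, 3.14, 3.14, 3.14].

INTERFACE

Orientations are given as a unit quaternion [w, x, y, z].
In Python, from station import bot, vision gives the robot as it stands.
- The arm moves only by the tool move_arm, never from a script. Its argument "increments" is text: rows parted by semicolons, each of 7 numbers parted by spaces: the opening, from 0 (shut) to 1 (fully open), then the shift along the world's x, y, z in mm, then the turn, a rotation vector about the world's x, y, z in rad. In form: grip x y z rx ry rz; .... A call has exactly 8 rows; each row shifts and turns the commanded pose from where the row before left it; what a row does not reach is not made up. A row lasts 1/8 s, in which the tool goes at most 62.5 mm and 10.7 degrees, less where a joint would pass 70% of its speed; a pose out of reach is approached as far as the arm can. A call with a gripper value outside its range is refused whole. The fingers move at their own pace and stop on an object; "newtons" is the grip in N (left out, the last holds). Time passes only in rows, so rows that do not move let the fingers close, or fill a call up. It gives the time, the measured TCP pose, the force and the opening at its end, in the units of the state.
- bot.get_obs(): the state, without advancing time (a new reading comes with each control period).
- vision.read_camera(name): name is "scene" or "top" or "wrist"; returns (picture, depth): 420x560x3 uint8, red, green, blue; 420x560 float32, m along the optical axis (not along the pixel's ray), 0 where there is no reading.
- vision.calibration(name): a dict with "fx", "fy", "cx", "cy" (pixels), "k1" (the pictures are not rectified: a ray, as slopes to the right and down, at radius r is drawn at 1 + k1 r^2 times it, then the intrinsics apply), "R" (3x3) and "t" (3): a world point X has camera coordinates R X + t; the wrist camera has in their place "hand_eye" (4x4, takes a point from camera to tool coordinates, whose origin is the TCP and whose axes are the flange's). Camera axes: x right, y down, z forward; pixel columns grow to the right and rows downward; lengths in m; the calibration is good to about 2 mm. A picture is of the moment at which its call begins: read the wrist's pose just before it. calibration takes no time and is no camera call.
- bot.hand_in(): hands the job in, once; it reports no verdict.
The state is a dict: "t": time; "q": joint angles; "joint_vel": joint speeds; "joint_torque": joint torques, N m; "eef_pos": TCP position; "tool_rot": TCP orientation; "contact_force": force on the tool from outside, world axes, zero at the start; "torque": the same for the moment, N m; "gripper_width": opening from 0.0 (shut) to 1.0 (fully open).
Only numpy, scipy, OpenCV 4.12 (cv2) and the standard library are available. Lean on these libraries where they do the work, as an engineer would, in place of code of your own. Each camera call takes 0.05 s, during which the arm holds its last target.

## Working session

There is one attempt and no reset: what is moved stays moved. The work goes in short steps, Python scripts to look and compute and a tool call to move; the robot and the scene stay as the last step left them, time stands still between calls to the robot, and variables do not carry over. Pictures are saved under pics/ and viewed, and the job is handed in when it is done.

Besides the shell and the picture viewer there is one more tool, called after "Call:" by a JSON object that holds its "fn" and its "kwargs", one argument or row to a line. move_arm: Moves the arm, as the interface text tells. Its arguments: {"type":"object","properties":{"increments":{"type":"string"},"newtons":{"type":"number"}},"required":["increments"]}

```bash
ls; mkdir -p pics
python3 - <<'E'
from station import bot, vision
import cv2,numpy as np
o=bot.get_obs(); print(o)
for n in ("scene","top"):
    p,d=vision.read_camera(n); cv2.imwrite(f"pics/{n}0.png",p[:,:,::-1]); np.savez(f"pics/{n}0.npz",p=p,d=d)
    print(n,vision.calibration(n))
print(vision.calibration("wrist"))
E
```

```text
pics
{'t': 0.0, 'q': array([-1.34309521,  0.47777241,  0.02236958,  1.5564847 , -0.0115085 ,
        1.10929018, -0.08311172]), 'joint_vel': array([ 0.00089615, -0.00129071,  0.00210498,  0.00044188, -0.0008188 ,
        0.0015795 ,  0.00024249]), 'joint_torque': array([ 1.97410518e-04, -5.96449149e+01,  1.60830639e+00, -2.81192887e+01,
        1.25406525e-02,  9.59708792e-03,  2.58707274e-05]), 'eef_pos': array([0.22226092, 0.6367168 , 0.23033082]), 'tool_rot': array([-8.24076246e-05,  1.67122971e-01,  9.85935636e-01, -9.09309784e-04]), 'contact_force': array([-0.15293839, -0.32981131,  0.06606817]), 'torque': array([-0.00437836, -0.02299177, -0.03057002]), 'gripper_width': 1.0000081168987018}
scene {'fx': 448.8555966277531, 'fy': 448.8555966277531, 'cx': 277.8120962447952, 'cy': 209.39880450998754, 'k1': -0.023475977510125423, 'R': array([[ 0.89658768, -0.44268718,  0.0125934 ],
       [-0.21685137, -0.4636344 , -0.85908011],
       [ 0.38614248,  0.76750974, -0.51168621]]), 't': array([-0.42130254,  0.15810763,  0.81221981])}
top {'fx': 484.22141976953486, 'fy': 484.22141976953486, 'cx': 287.1803124481501, 'cy': 211.274850168945, 'k1': 0.025140233135950298, 'R': array([[-0.01303939, -0.99985839, -0.01063869],
       [-0.99775934,  0.0137088 , -0.06548556],
       [ 0.06562213,  0.00976096, -0.9977968 ]]), 't': array([0.03346327, 0.47668877, 1.11495895])}
{'fx': 372.1794919756029, 'fy': 372.1794919756029, 'cx': 274.7804920954284, 'cy': 210.22715151290706, 'k1': -0.07976693158940398, 'hand_eye': array([[-3.22380169e-04, -9.52822053e-01, -3.03529293e-01,
         7.67654261e-02],
       [ 9.99999530e-01, -2.95894034e-05, -9.69219737e-04,
         1.01892184e-04],
       [ 9.14512688e-04, -3.03529463e-01,  9.52821614e-01,
        -1.43325662e-01],
       [ 0.00000000e+00,  0.00000000e+00,  0.00000000e+00,
         1.00000000e+00]])}
```

View pics/scene0.png

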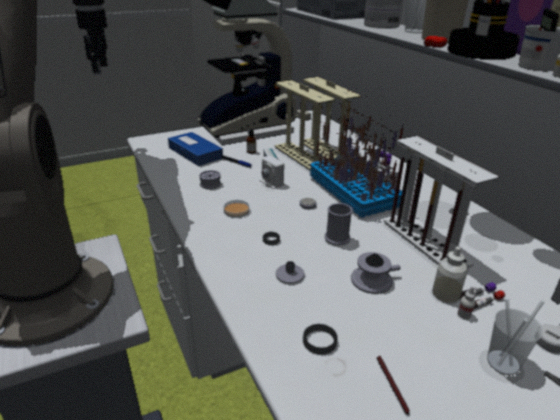

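View pics/top0.png

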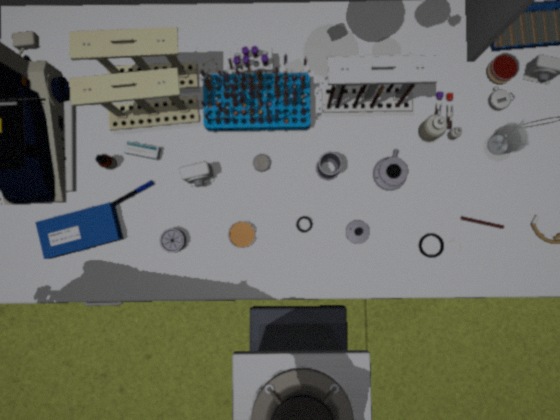

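```bash
cat > h.py <<'E'
import numpy as np,cv2
from scipy.spatial.transform import Rotation as Rn
from station import bot, vision
def cam(name,obs=None):
    c=vision.calibration(name)
    K=np.array([[c['fx'],0,c['cx']],[0,c['fy'],c['cy']],[0,0,1.]]); D=np.array([c['k1'],0,0,0.])
    if 'R' in c: R=np.array(c['R']); t=np.array(c['t'])
    else:
        q=obs['tool_rot']; Rt=Rn.from_quat([q[1],q[2],q[3],q[0]]).as_matrix()
        H=np.array(c['hand_eye']); Rc=Rt@H[:3,:3]; pc=Rt@H[:3,3]+obs['eef_pos']
        R=Rc.T; t=-Rc.T@pc
    return K,D,R,t
def ray(C,px):
    K,D,R,t=C
    px=np.asarray(px,float).reshape(-1,1,2)
    u=cv2.undistortPoints(px,K,D)[:,0]
    d=np.c_[u,np.ones(len(u))]
    return -R.T@t, d@R   # origin, dirs with unit depth
def onplane(C,px,z):
    o,d=ray(C,px); s=(z-o[2])/d[:,2]; return o+d*s[:,None]
def proj(C,X):
    K,D,R,t=C
    return cv2.projectPoints(np.asarray(X,float).reshape(-1,1,3),cv2.Rodrigues(R)[0],t,K,D)[0][:,0]
def depthpts(C,px,dep):
    o,d=ray(C,px); return o+d*np.asarray(dep)[:,None]
def circ3(P,):  # circle fit xy
    A=np.c_[2*P[:,:2],np.ones(len(P))]; b=(P[:,:2]**2).sum(1)
    s=np.linalg.lstsq(A,b,rcond=None)[0]; return s[0],s[1],np.sqrt(s[2]+s[0]**2+s[1]**2)
def snap(n,tag,scale=1):
    o=bot.get_obs(); p,d=vision.read_camera(n); cv2.imwrite(f"pics/{tag}.png",p[:,:,::-1]); np.savez(f"pics/{tag}.npz",p=p,d=d)
    return cam(n,o),p,d
E
python3 - <<'E'
from h import *
z=np.load('pics/top0.npz');p,d=z['p'],z['d'];C=cam('top')
for n,px,h in [('base',(173,240),.03),('dish',(242,234),.015),('spare',(305,225),.012),('lid',(357,231),.03),('ring',(431,245),.014),('disc',(262,162),.012),('funnel',(330,164),.078),('stand',(391,172),.06)]:
    P=onplane(C,[px],h)[0]; x,y=px
    w=np.mgrid[y-14:y+15,x-14:x+15]; 
    q=depthpts(C,np.c_[w[1].ravel(),w[0].ravel()],d[w[0],w[1]].ravel())
    print(n,P.round(3),np.percentile(q[:,2],[2,25,50,75,90,98]).round(4))
im=p[:,:,::-1]
cv2.imwrite('pics/topcrop.png',cv2.resize(im[130:270,140:460],None,fx=2.5,fy=2.5,interpolation=cv2.INTER_CUBIC))
E
```

```text
base [0.414 0.29  0.03 ] [-0.0033  0.0014  0.0252  0.0279  0.0303  0.0324]
dish [0.426 0.133 0.015] [-0.0028  0.0019  0.0052  0.0075  0.0095  0.0163]
spare [ 0.445 -0.014  0.012] [-0.0044 -0.0011  0.0006  0.0025  0.0103  0.0147]
lid [ 0.429 -0.133  0.03 ] [-0.0036  0.0005  0.0061  0.01    0.0128  0.0324]
ring [ 0.394 -0.305  0.014] [-0.004  -0.0008  0.0009  0.0041  0.0135  0.0163]
disc [0.595 0.085 0.012] [-0.0039 -0.0005  0.0015  0.01    0.0135  0.016 ]
funnel [ 0.577 -0.07   0.078] [-0.0029  0.0006  0.0075  0.0437  0.0774  0.0808]
stand [ 0.559 -0.208  0.06 ] [-0.001   0.0113  0.0449  0.048   0.0545  0.0607]
```

View pics/topcrop.png

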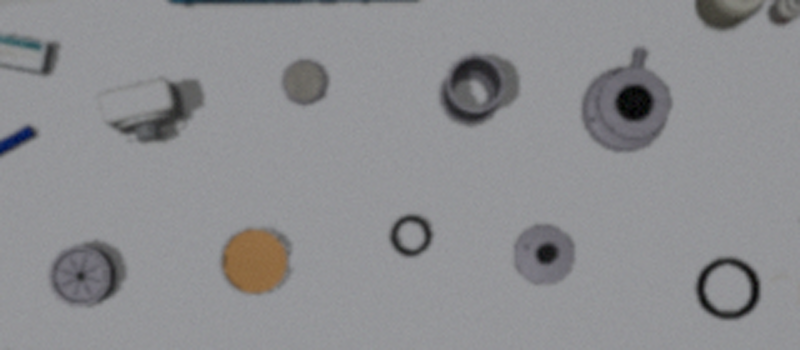

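Call:
{"fn": "move_arm", "kwargs": {
  "increments": "1 24 -43 -4 0 0 0.042; 1 24 -43 -4 0 0 0.042; 1 24 -43 -4 0 0 0.042; 1 24 -43 -4 0 0 0.042; 1 24 -43 -4 0 0 0.042; 1 24 -43 -4 0 0 0.042; 1 24 -44 -4 0 0 0.042; 1 22 -45 -4 0 0 0.042",
  "newtons": 30
}}

```text
t: 1.1
eef_pos: [0.4129, 0.2887, 0.199]
tool_rot: [-0.0, -0.001, 1.0, -0.0]
contact_force: [-0.1, -0.7, 1.0]
gripper_width: 1.002
```

Run:
```python
from h import *
o=bot.get_obs(); print(o['t'],o['eef_pos'],o['tool_rot'],o['q'],o['joint_vel'])
snap('wrist','w1')
```

```text
1.1 [0.41294852 0.28868666 0.1990335 ] [-5.03962887e-05 -7.78604276e-04  9.99999693e-01 -6.54862196e-05] [-0.80618387  0.23215979  0.08381654  1.99737278 -0.02430076  0.91315142
  0.86260656] [ 0.61139739 -0.09466786  0.16147781  0.2138411  -0.03993477 -0.12021843
  1.12014728]
```

View pics/w1.png

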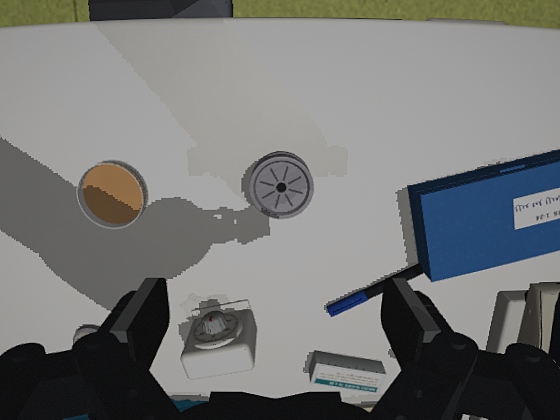

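```bash
cat >> h.py <<'E'
def zmap(C,d):
    h,w=d.shape; g=np.mgrid[0:h,0:w]
    P=depthpts(C,np.c_[g[1].ravel(),g[0].ravel()],d.ravel()).reshape(h,w,3)
    P[d==0]=np.nan; return P
def zblob(C,d,c,rad,zlo,zhi,ztop):
    """contour of depth pixels with zlo<z<zhi within rad of c(xy) -> circle fit on plane ztop"""
    P=zmap(C,d)
    P=np.nan_to_num(P,nan=-9)
    m=((P[...,2]>zlo)&(P[...,2]<zhi)&(np.hypot(P[...,0]-c[0],P[...,1]-c[1])<rad)).astype(np.uint8)
    m=cv2.morphologyEx(m,cv2.MORPH_CLOSE,np.ones((5,5))); m=cv2.morphologyEx(m,cv2.MORPH_OPEN,np.ones((5,5)))
    cs=cv2.findContours(m,cv2.RETR_EXTERNAL,cv2.CHAIN_APPROX_NONE)[0]
    k=max(cs,key=cv2.contourArea)[:,0].astype(float)
    X=onplane(C,k,ztop)
    x,y,r=circ3(X)
    res=np.hypot(X[:,0]-x,X[:,1]-y)-r
    (ex,ey),_,_=cv2.minAreaRect(k.astype(np.float32))
    zz=P[...,2][m>0]
    return dict(c=np.round([x,y,r],4),rms=res.std().round(5),zmed=np.percentile(zz,[10,50,90]).round(4),n=len(zz),px=k.mean(0).round(1))
E
python3 - <<'E'
from h import *
C,p,d=snap('wrist','w2')
P=zmap(C,d); print(bot.get_obs()['eef_pos'])
for px in [(281,187),(281,170),(240,100),(110,195)]: print(px,P[px[1]-2:px[1]+3,px[0]-2:px[0]+3,2].round(4)[::2,::2].ravel())
for lo in (.02,.024,.027): print(zblob(C,d,(.414,.29),.06,lo,.05,.03))
print(zblob(C,d,(.426,.133),.06,.009,.03,.015))
E
```

```text
[0.41467765 0.28400139 0.19862655]
(281, 187) [0.0263 0.0266 0.0267 0.0268 0.0255 0.027  0.0252 0.0265 0.0277]
(281, 170) [0.027  0.0272 0.026  0.0281 0.027  0.0268 0.0265 0.0268 0.0272]
(240, 100) [ 0.0002 -0.0006  0.0011  0.0005 -0.0002  0.0008  0.0004  0.0005  0.0013]
(110, 195) [0.0059 0.0047 0.0065 0.0074 0.0056 0.0062 0.0076 0.0065 0.0059]
{'c': array([0.4148, 0.2932, 0.0279]), 'rms': np.float64(0.00043), 'zmed': array([0.0259, 0.0272, 0.0308]), 'n': 3318, 'px': array([290.2, 183.4])}
{'c': array([0.4151, 0.2933, 0.0278]), 'rms': np.float64(0.00033), 'zmed': array([0.026 , 0.0272, 0.0308]), 'n': 3286, 'px': array([290.3, 183.7])}
{'c': array([0.4153, 0.2933, 0.0277]), 'rms': np.float64(0.00029), 'zmed': array([0.026 , 0.0272, 0.0308]), 'n': 3259, 'px': array([290.4, 183.8])}
{'c': array([0.4218, 0.1056, 0.0028]), 'rms': np.float64(0.00054), 'zmed': array([0.0095, 0.0128, 0.0156]), 'n': 85, 'px': array([ 87., 189.])}
```

Run:
```python
from h import *
o=bot.get_obs(); print(o['t'],o['eef_pos'],o['tool_rot'],o['joint_vel'])
C,p,d=snap('wrist','w3')
for lo in (.02,.027): print(zblob(C,d,(.414,.29),.06,lo,.05,.03))
o=bot.get_obs(); print(o['t'],o['eef_pos'],o['joint_vel'])
```

```text
1.2 [0.41467765 0.28400139 0.19862655] [-1.67817278e-04  3.96056385e-03  9.99990704e-01 -1.69634842e-03] [-0.05287254  0.01059607 -0.0756964  -0.03503569 -0.02889917  0.00039441
 -0.09289472]
{'c': array([0.4149, 0.2933, 0.028 ]), 'rms': np.float64(0.0004), 'zmed': array([0.026 , 0.0273, 0.0308]), 'n': 3319, 'px': array([286.6, 184.9])}
{'c': array([0.4154, 0.2933, 0.0278]), 'rms': np.float64(0.00026), 'zmed': array([0.026 , 0.0273, 0.0308]), 'n': 3259, 'px': array([286.7, 185.2])}
1.25 [0.41345397 0.28723246 0.19891861] [-0.04341209  0.00858661 -0.05536042 -0.02651343 -0.01580774 -0.00371272
 -0.02638372]
```

Call:
{"fn": "move_arm", "kwargs": {
  "increments": "1 3 3.5 -45 0 0 0; 1 0 0 -45 0 0 0; 1 0 0 -45 0 0 0; 1 0 0 -35 0 0 0; 1 0 0 -18 0 0 0; 1 0 0 -5 0 0 0; 1 0 0 0 0 0 0; 0.3 0 0 0 0 0 0",
  "newtons": 40
}}

```text
t: 2.25
eef_pos: [0.4159, 0.2946, 0.0072]
tool_rot: [0.001, -0.0, 1.0, 0.001]
contact_force: [0.2, -0.5, 0.7]
gripper_width: 0.817
```

Call:
{"fn": "move_arm", "kwargs": {
  "increments": "0.3 0 0 0 0 0 0; 0.3 0 0 0 0 0 0; 0.3 0 0 0 0 0 0; 0.3 0 0 5 0 0 0; 0.3 0 0 25 0 0 0; 0.3 0 0 40 0 0 0; 0.3 0 0 40 0 0 0; 0.3 0 0 30 0 0 0"
}}

```text
t: 3.25
eef_pos: [0.4154, 0.2937, 0.1481]
tool_rot: [0.0, 0.0, 1.0, 0.0]
contact_force: [-0.6, -0.0, -3.9]
gripper_width: 0.643
```

Call:
{"fn": "move_arm", "kwargs": {
  "increments": "0.3 14 -40 10 0 0 0; 0.3 20 -56 10 0 0 0; 0.3 20 -56 10 0 0 0; 0.3 20 -56 10 0 0 0; 0.3 20 -56 10 0 0 0; 0.3 20 -56 10 0 0 0; 0.3 20 -56 0 0 0 0; 0.3 20 -56 0 0 0 0"
}}

```text
t: 4.25
eef_pos: [0.5694, -0.1398, 0.2066]
tool_rot: [0.0, -0.0, 1.0, 0.0]
contact_force: [0.5, 0.8, -2.6]
gripper_width: 0.642
```

Call:
{"fn": "move_arm", "kwargs": {
  "increments": "0.3 15 -45 0 0 0 0; 0.3 6 -23 0 0 0 0; 0.3 0 0 0 0 0 0; 0.3 0 0 0 0 0 0; 0.3 0 0 0 0 0 0; 0.3 0 0 0 0 0 0; 0.3 0 0 0 0 0 0; 0.3 0 0 0 0 0 0"
}}

```text
t: 5.25
eef_pos: [0.5905, -0.206, 0.2064]
tool_rot: [0.0, -0.0, 1.0, 0.0]
contact_force: [-0.1, 0.3, -2.5]
gripper_width: 0.643
```

Run:
```python
from h import *
o=bot.get_obs(); print(o['t'],o['eef_pos'],o['tool_rot'],o['q'])
C,p,d=snap('wrist','w4')
o=bot.get_obs(); print(o['t'],o['eef_pos'])
```

```text
5.25 [ 0.59045876 -0.20599766  0.20637688] [ 5.34127662e-05 -2.09885578e-04  9.99999976e-01  1.34145029e-05] [-0.00767013  0.43100061  0.32690209  1.72366229 -0.15887134  1.0128288
  1.9469957 ]
5.3 [ 0.59044671 -0.20608185  0.20635292]
```

View pics/w4.png

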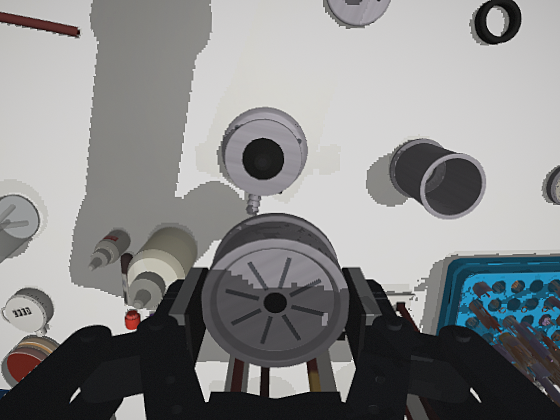

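Run:
```python
from h import *
C=cam('wrist',dict(eef_pos=np.array([0.59046,-0.20604,0.20636]),tool_rot=[0,0,1,0])); z=np.load('pics/w4.npz');d=z['d'];p=z['p']
P=zmap(C,d)
for px in [(235,165),(290,175),(263,158),(263,110),(225,285),(325,285),(275,345)]: print(px,P[px[1],px[0]].round(4))
for lo in (.035,.041): print(zblob(C,d,(.56,-.206),.05,lo,.07,.045))
print(zblob(C,d,(.56,-.206),.03,.055,.08,.06))
print('held',zblob(C,d,(.59,-.206),.05,.2,.25,.231))
# head by black nozzle mask
g=cv2.cvtColor(p,cv2.COLOR_RGB2GRAY); m=(g[120:200,220:310]<35).astype(np.uint8)
cs=cv2.findContours(m,cv2.RETR_EXTERNAL,cv2.CHAIN_APPROX_NONE)[0]; k=max(cs,key=cv2.contourArea)[:,0]+[220,120]
print(cv2.fitEllipse(k), onplane(C,[k.mean(0)],.05), circ3(onplane(C,k,.045)))
# funnel, lid, spare etc.
print('funnel',zblob(C,d,(.577,-.07),.06,.06,.1,.078)); print('lid',zblob(C,d,(.429,-.133),.06,.005,.014,.009))
```

```text
(235, 165) [ 0.5711 -0.2394  0.0459]
(290, 175) [ 0.5794 -0.1939  0.0469]
(263, 158) [ 0.5628 -0.2157  0.061 ]
(263, 110) [ 0.5286 -0.2171  0.0078]
(225, 285) [ 0.5828 -0.2252  0.2254]
(325, 285) [ 0.5831 -0.1874  0.2248]
(275, 345) [ 0.6097 -0.2063  0.2257]
{'c': array([ 0.5657, -0.2166,  0.0317]), 'rms': np.float64(0.00029), 'zmed': array([0.0449, 0.0461, 0.0571]), 'n': 4718, 'px': array([262.6, 157.5])}
{'c': array([ 0.5657, -0.2166,  0.0317]), 'rms': np.float64(0.00023), 'zmed': array([0.0449, 0.0461, 0.0571]), 'n': 4711, 'px': array([262.4, 157.2])}
{'c': array([ 0.5648, -0.2162,  0.0113]), 'rms': np.float64(0.00045), 'zmed': array([0.0553, 0.0586, 0.0612]), 'n': 692, 'px': array([262.3, 159.9])}
held {'c': array([ 0.5874, -0.2064,  0.0344]), 'rms': np.float64(0.00483), 'zmed': array([0.2206, 0.2259, 0.2384]), 'n': 22886, 'px': array([274.5, 301.8])}
((262.7507019042969, 158.29074096679688), (39.84810256958008, 40.15239334106445), 121.87194061279297) [[ 0.56496415 -0.21616282  0.05      ]] (np.float64(0.5659741532881866), np.float64(-0.21644055113527605), np.float64(0.016542144535707324))
funnel {'c': array([ 0.58  , -0.0731,  0.0244]), 'rms': np.float64(0.00463), 'zmed': array([0.0627, 0.0755, 0.0789]), 'n': 2151, 'px': array([448.4, 183.8])}
lid {'c': array([ 0.442 , -0.1367,  0.0184]), 'rms': np.float64(0.00603), 'zmed': array([0.0085, 0.0099, 0.0109]), 'n': 1236, 'px': array([357.8,   9. ])}
```

Run:
```python
from h import *
C=cam('wrist',dict(eef_pos=np.array([0.59046,-0.20604,0.20636]),tool_rot=[0,0,1,0])); z=np.load('pics/w4.npz');d=z['d'];p=z['p']
P=zmap(C,d)
g=cv2.cvtColor(p,cv2.COLOR_RGB2GRAY); m=(g[285:320,255:295]<30).astype(np.uint8)
cs=cv2.findContours(m,cv2.RETR_EXTERNAL,cv2.CHAIN_APPROX_NONE)[0]; k=max(cs,key=cv2.contourArea)[:,0]+[255,285]
print(k.mean(0),onplane(C,[k.mean(0)],.2256))
for c in (275,): print([(r,P[r,c].round(4)) for r in list(range(238,262,2))+list(range(345,375,2))])
```

```text
[274.94827586 302.5       ] [[ 0.59013994 -0.20635342  0.2256    ]]
[(238, array([ 0.5628, -0.2063,  0.2277])), (240, array([ 0.5629, -0.2063,  0.2291])), (242, array([ 0.5635, -0.2063,  0.2296])), (244, array([ 0.5646, -0.2063,  0.2288])), (246, array([ 0.565 , -0.2063,  0.2296])), (248, array([ 0.5656, -0.2063,  0.2299])), (250, array([ 0.5683, -0.2063,  0.2255])), (252, array([ 0.5685, -0.2063,  0.2269])), (254, array([ 0.5697, -0.2063,  0.2261])), (256, array([ 0.5708, -0.2063,  0.2252])), (258, array([ 0.5714, -0.2063,  0.2257])), (260, array([ 0.5723, -0.2063,  0.2256])), (345, array([ 0.6097, -0.2063,  0.2257])), (347, array([ 0.6112, -0.2063,  0.2251])), (349, array([ 0.6119, -0.2063,  0.2253])), (351, array([ 0.6126, -0.2063,  0.2257])), (353, array([ 0.6129, -0.2063,  0.2266])), (355, array([ 0.6133, -0.2063,  0.2273])), (357, array([ 0.6137, -0.2063,  0.228 ])), (359, array([ 0.614 , -0.2063,  0.2289])), (361, array([ 0.6149, -0.2063,  0.229 ])), (363, array([ 0.6157, -0.2063,  0.2292])), (365, array([ 0.6167, -0.2063,  0.2291])), (367, array([ 0.8163, -0.2064, -0.001 ])), (369, array([ 8.182e-01, -2.064e-01,  2.000e-04])), (371, array([ 8.214e-01, -2.064e-01, -1.000e-04])), (373, array([ 8.242e-01, -2.064e-01,  1.000e-04]))]
```

Call:
{"fn": "move_arm", "kwargs": {
  "increments": "0.3 -12 -5 0 0 0 0; 0.3 -12.5 -5 -10 0 0 0; 0.3 0 0 -30 0 0 0; 0.3 0 0 -40 0 0 0; 0.3 0 0 -35 0 0 0; 0.3 0 0 -20 0 0 0; 0.3 0 0 -8 0 0 0; 0.3 0 0 0 0 0 0"
}}

```text
t: 6.3
eef_pos: [0.566, -0.2165, 0.0636]
tool_rot: [0.0, 0.0, 1.0, -0.0]
contact_force: [-0.5, 0.6, -3.2]
gripper_width: 0.645
```

Call:
{"fn": "move_arm", "kwargs": {
  "increments": "0.3 0 0 -5 0 0 0; 0.3 0 0 -3 0 0 0; 0.3 0 0 -2 0 0 0; 0.3 0 0 -1 0 0 0; 0.3 0 0 -0.5 0 0 0; 0.3 0 0 0 0 0 0; 0.3 0 0 0 0 0 0; 0.3 0 0 0 0 0 0"
}}

```text
t: 7.3
eef_pos: [0.566, -0.2161, 0.0526]
tool_rot: [0.0, -0.0, 1.0, 0.0]
contact_force: [-2.8, 1.2, 6.0]
gripper_width: 0.641
```

Call:
{"fn": "move_arm", "kwargs": {
  "increments": "0.9 0 0 0 0 0 0; 0.9 0 0 0 0 0 0; 0.9 0 0 0 0 0 0; 0.9 0 0 20 0 0 0; 0.9 0 0 45 0 0 0; 0.9 5 0 50 0 0 0; 0.9 5 0 40 0 0 0; 0.9 0 0 0 0 0 0"
}}

```text
t: 8.3
eef_pos: [0.5786, -0.2173, 0.2121]
tool_rot: [0.004, 0.0, 1.0, -0.001]
contact_force: [0.1, -0.1, -0.7]
gripper_width: 0.898
```

Run:
```python
from h import *
C,p,d=snap('wrist','w5')
o=bot.get_obs(); print(o['t'],o['eef_pos'])
for lo in (.06,.068): print(zblob(C,d,(.566,-.216),.05,lo,.09,.075))
P=zmap(C,d)
x,y,_=zblob(C,d,(.566,-.216),.05,.068,.09,.075)['c']
rr=np.hypot(P[...,0]-x,P[...,1]-y); m=(rr>.0235)&(rr<.027)&(P[...,2]>.06)
Q=P[m]; A=np.c_[Q[:,0]-x,Q[:,1]-y,np.ones(len(Q))]; print('rim plane',np.linalg.lstsq(A,Q[:,2],rcond=None)[0])
```

```text
8.35 [ 0.57702127 -0.21659994  0.20957571]
{'c': array([ 0.5652, -0.2169,  0.028 ]), 'rms': np.float64(0.00034), 'zmed': array([0.0711, 0.0723, 0.0759]), 'n': 4167, 'px': array([276.1, 175.9])}
{'c': array([ 0.5653, -0.2169,  0.0279]), 'rms': np.float64(0.00032), 'zmed': array([0.0711, 0.0723, 0.0759]), 'n': 4149, 'px': array([276.1, 175.9])}
rim plane [-1.62805207  0.0621941   0.20636742]
```

View pics/w5.png

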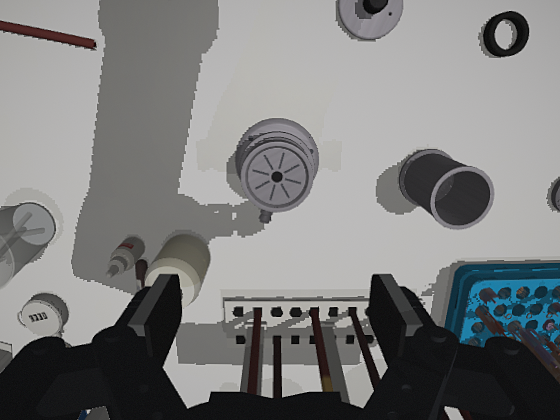

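Call:
{"fn": "move_arm", "kwargs": {
  "increments": "0.9 3 45 0 0 0 0; 0.9 3 52 0 0 0 0; 0.9 3 55 0 0 0 0; 0.9 3 55 0 0 0 0; 0.9 3 55 0 0 0 0; 0.9 3 40 0 0 0 0; 0.9 0 0 0 0 0 0; 0.9 0 0 0 0 0 0"
}}

```text
t: 9.35
eef_pos: [0.5932, 0.0849, 0.2061]
tool_rot: [-0.001, 0.0, 1.0, -0.001]
contact_force: [0.8, -0.6, -0.3]
gripper_width: 0.902
```

Run:
```python
from h import *
C,p,d=snap('wrist','w6')
C,p,d=snap('wrist','w7')
o=bot.get_obs(); print(o['t'],o['eef_pos'])
for lo in (.006,.009): print(zblob(C,d,(.595,.085),.04,lo,.03,.012))
print('funnel',zblob(C,d,(.578,-.07),.05,.06,.1,.078));
```

```text
9.45 [0.5936117  0.08388322 0.20648634]
{'c': array([0.5954, 0.0862, 0.0206]), 'rms': np.float64(0.00029), 'zmed': array([0.0111, 0.0129, 0.0139]), 'n': 1573, 'px': array([277.7, 180.6])}
{'c': array([0.5957, 0.0861, 0.0205]), 'rms': np.float64(0.00027), 'zmed': array([0.0112, 0.0129, 0.0139]), 'n': 1551, 'px': array([277.9, 181. ])}
funnel {'c': array([ 0.5799, -0.0668,  0.0246]), 'rms': np.float64(0.005), 'zmed': array([0.0627, 0.0743, 0.0791]), 'n': 2290, 'px': array([ 79.8, 180.7])}
```

View pics/w7.png

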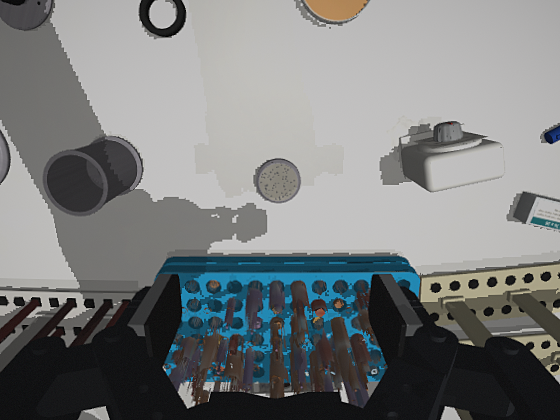

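Run:
```python
from h import *
C=cam('top'); d=np.load('pics/top0.npz')['d']; P=zmap(C,d)
m=(P[...,1]<.16)&(P[...,1]>0)&(P[...,2]>.03)&(P[...,0]>.61)
Q=P[m]
for a in np.arange(.62,.74,.01):
    s=Q[(Q[:,0]>a)&(Q[:,0]<a+.01)]; print(round(a,2),len(s),s[:,2].max().round(3) if len(s) else '')
```

```text
0.62 0 
0.63 0 
0.64 0 
0.65 0 
0.66 59 0.049
0.67 379 0.127
0.68 299 0.226
0.69 267 0.215
0.7 200 0.212
0.71 396 0.246
0.72 350 0.281
0.73 335 0.208
```

Call:
{"fn": "move_arm", "kwargs": {
  "increments": "0.9 2 1.5 -45 0 0 0; 0.9 0 0 -50 0 0 0; 0.9 0 0 -50 0 0 0; 0.9 0 0 -35 0 0 0; 0.9 0 0 -14 0 0 0; 0.9 0 0 -4 0 0 0; 0.9 0 0 0 0 0 0; 0.9 0 0 0 0 0 0",
  "newtons": 25
}}

```text
t: 10.45
eef_pos: [0.597, 0.0874, 0.0103]
tool_rot: [0.001, -0.0, 1.0, 0.0]
contact_force: [-0.4, -0.8, 0.2]
gripper_width: 0.902
```

Call:
{"fn": "move_arm", "kwargs": {
  "increments": "0.9 -1 -1 -3 0 0 0; 0.9 0 0 -2 0 0 0; 0.9 0 0 0 0 0 0; 0.9 0 0 0 0 0 0; 0.3 0 0 0 0 0 0; 0.3 0 0 0 0 0 0; 0.3 0 0 0 0 0 0; 0.3 0 0 0 0 0 0"
}}

```text
t: 11.45
eef_pos: [0.595, 0.0864, 0.0042]
tool_rot: [0.0, -0.0, 1.0, 0.0]
contact_force: [-2.4, 0.1, 6.0]
gripper_width: 0.472
```

Run:
```python
from h import *
snap('wrist','w8');print(bot.get_obs()['eef_pos'],bot.get_obs()['gripper_width'])
```

```text
[0.59500974 0.08637015 0.00415253] 0.4668855955990098
```

View pics/w8.png

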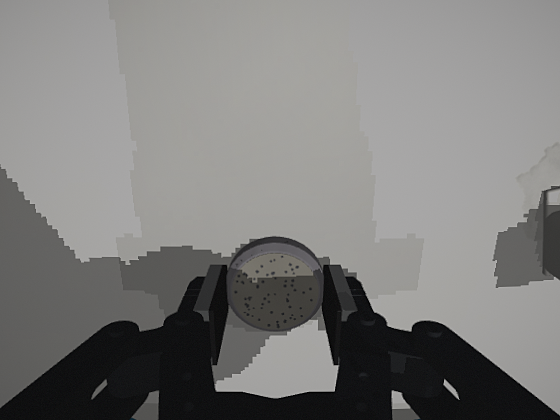

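Call:
{"fn": "move_arm", "kwargs": {
  "increments": "0.3 0 0 0 0 0 0; 0.3 0 0 1 0 0 0; 0.3 0 0 5 0 0 0; 0.3 0 0 20 0 0 0; 0.3 0 0 35 0 0 0; 0.3 0 0 45 0 0 0; 0.3 0 0 50 0 0 0; 0.3 0 0 44 0 0 0"
}}

```text
t: 12.5
eef_pos: [0.5952, 0.0862, 0.2073]
tool_rot: [0.001, 0.0, 1.0, 0.0]
contact_force: [1.0, 0.1, -0.1]
gripper_width: 0.468
```

Call:
{"fn": "move_arm", "kwargs": {
  "increments": "0.3 -1 -35 0 0 0 0; 0.3 -1 -52 0 0 0 0; 0.3 -1 -55 0 0 0 0; 0.3 -1 -55 0 0 0 0; 0.3 -1 -52 0 0 0 0; 0.3 0 -35 0 0 0 0; 0.3 0 -17 0 0 0 0; 0.3 0 0 0 0 0 0"
}}

```text
t: 13.5
eef_pos: [0.5898, -0.2152, 0.2044]
tool_rot: [0.0, 0.001, 1.0, -0.0]
contact_force: [0.0, 0.7, -0.8]
gripper_width: 0.469
```

Call:
{"fn": "move_arm", "kwargs": {
  "increments": "0.3 0 0 0 0 0 0; 0.3 0 0 0 0 0 0; 0.3 0 0 0 0 0 0; 0.3 0 0 0 0 0 0; 0.3 0 0 0 0 0 0; 0.3 0 0 0 0 0 0; 0.3 0 0 0 0 0 0; 0.3 0 0 0 0 0 0"
}}

```text
t: 14.5
eef_pos: [0.5899, -0.2147, 0.2038]
tool_rot: [-0.0, -0.0, 1.0, 0.0]
contact_force: [-0.3, 0.0, -0.8]
gripper_width: 0.468
```

Run:
```python
from h import *
C,p,d=snap('wrist','w9')
o=bot.get_obs(); print(o['t'],o['eef_pos'],o['gripper_width'])
for lo in (.06,.068): print(zblob(C,d,(.566,-.216),.05,lo,.09,.075))
P=zmap(C,d); e=o['eef_pos']
print(zblob(C,d,e[:2],.0205,.18,.24,e[2]+.0075)); 
cv2.imwrite('pics/w9c.png',cv2.resize(p[100:400,150:420,::-1],None,fx=2,fy=2))
```

```text
14.55 [ 0.58991827 -0.21470688  0.20379589] 0.4648651438515624
{'c': array([ 0.5652, -0.2168,  0.0279]), 'rms': np.float64(0.00029), 'zmed': array([0.071 , 0.0722, 0.0758]), 'n': 4510, 'px': array([272.8, 164.9])}
{'c': array([ 0.5653, -0.2168,  0.0278]), 'rms': np.float64(0.00024), 'zmed': array([0.071 , 0.0722, 0.0758]), 'n': 4489, 'px': array([272.7, 165.1])}
{'c': array([ 0.5904, -0.2128,  0.0222]), 'rms': np.float64(0.00265), 'zmed': array([0.2102, 0.2124, 0.2134]), 'n': 7773, 'px': array([283. , 289.8])}
```

View pics/w9c.png

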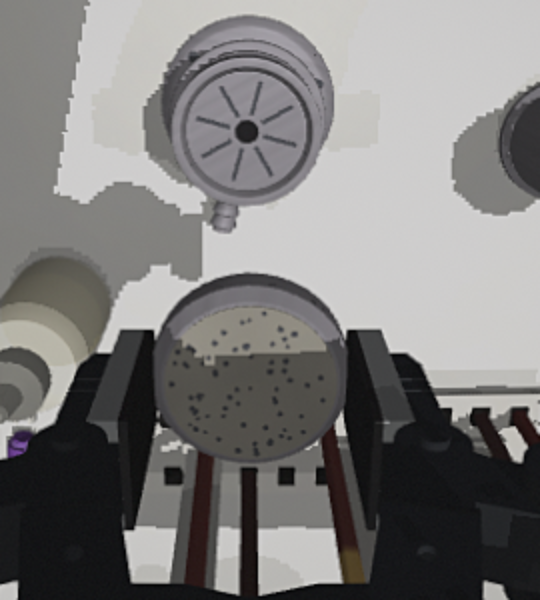

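Run:
```python
from h import *
C=cam('wrist',dict(eef_pos=np.array([0.58992,-0.21471,0.2038]),tool_rot=[0,0,1,0])); z=np.load('pics/w9.npz');d=z['d'];p=z['p']
P=zmap(C,d)
m=(np.hypot(P[...,0]-.59,P[...,1]+.2147)<.014)&(P[...,2]>.19)&(P[...,2]<.23)
Q=P[m]; A=np.c_[Q[:,0]-.59,Q[:,1]+.2147,np.ones(len(Q))]; print(np.linalg.lstsq(A,Q[:,2],rcond=None)[0],len(Q))
c=275
for rng in (range(234,266,2),range(316,336,1)):
    print([(r,*P[r,c].round(4)[[0,2]]) for r in rng])
r=290; print([(k,*P[r,k].round(4)[[1,2]]) for k in list(range(216,236,2))+list(range(312,332,2))])
```

```text
[-0.00263714  0.00076861  0.21259303] 3228
[(234, np.float64(0.6486), np.float64(-0.0)), (236, np.float64(0.6506), np.float64(0.0002)), (238, np.float64(0.5704), np.float64(0.2048)), (240, np.float64(0.5707), np.float64(0.2063)), (242, np.float64(0.5705), np.float64(0.2088)), (244, np.float64(0.5709), np.float64(0.2099)), (246, np.float64(0.5712), np.float64(0.2112)), (248, np.float64(0.5715), np.float64(0.2127)), (250, np.float64(0.5731), np.float64(0.2108)), (252, np.float64(0.573), np.float64(0.2131)), (254, np.float64(0.5741), np.float64(0.2126)), (256, np.float64(0.5745), np.float64(0.2136)), (258, np.float64(0.5757), np.float64(0.2129)), (260, np.float64(0.5765), np.float64(0.213)), (262, np.float64(0.5777), np.float64(0.2123)), (264, np.float64(0.5787), np.float64(0.2119))]
[(316, np.float64(0.6032), np.float64(0.2117)), (317, np.float64(0.6034), np.float64(0.2122)), (318, np.float64(0.6031), np.float64(0.2132)), (319, np.float64(0.6036), np.float64(0.2133)), (320, np.float64(0.604), np.float64(0.2134)), (321, np.float64(0.605), np.float64(0.2126)), (322, np.float64(0.606), np
[... 881 characters left out ...]
(-0.2348), np.float64(0.2145)), (228, np.float64(-0.2344), np.float64(0.2112)), (230, np.float64(-0.2334), np.float64(0.213)), (232, np.float64(-0.2326), np.float64(0.2127)), (234, np.float64(-0.2317), np.float64(0.2134)), (312, np.float64(-0.1999), np.float64(0.2133)), (314, np.float64(-0.1991), np.float64(0.213)), (316, np.float64(-0.1982), np.float64(0.2121)), (318, np.float64(-0.1974), np.float64(0.2125)), (320, np.float64(-0.1966), np.float64(0.2124)), (322, np.float64(-0.1956), np.float64(0.2114)), (324, np.float64(-0.1951), np.float64(0.2139)), (326, np.float64(-0.1951), np.float64(0.2191)), (328, np.float64(-0.1953), np.float64(0.2248)), (330, np.float64(-0.1952), np.float64(0.229))]
```

Call:
{"fn": "move_arm", "kwargs": {
  "increments": "0.3 -13 -1 0 0 0 0; 0.3 -12.5 -1 -15 0 0 0; 0.3 0 0 -30 0 0 0; 0.3 0 0 -35 0 0 0; 0.3 0 0 -25 0 0 0; 0.3 0 0 -10 0 0 0; 0.3 0 0 0 0 0 0; 0.3 0 0 0 0 0 0"
}}

```text
t: 15.55
eef_pos: [0.5651, -0.2171, 0.09]
tool_rot: [0.001, -0.0, 1.0, -0.0]
contact_force: [0.6, -0.4, 0.0]
gripper_width: 0.465
```

Run:
```python
from h import *
C,p,d=snap('scene','s1'); o=bot.get_obs(); print(o['eef_pos'])
u=proj(C,[[.565,-.217,.08]])[0].astype(int); x,y=u
cv2.imwrite('pics/s1c.png',cv2.resize(p[y-60:y+60,x-70:x+70,::-1],None,fx=5,fy=5,interpolation=cv2.INTER_CUBIC))
```

```text
[ 0.56512944 -0.21704416  0.09002954]
```

View pics/s1c.png

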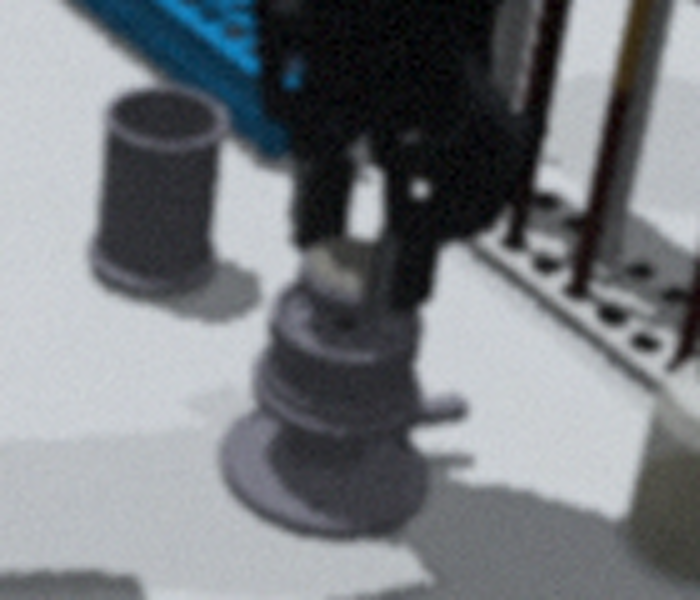

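Call:
{"fn": "move_arm", "kwargs": {
  "increments": "0.3 -0.5 0.3 -5 0 0 0; 0.3 0 0 -3 0 0 0; 0.3 0 0 -2 0 0 0; 0.3 0 0 -1 0 0 0; 0.3 0 0 -1 0 0 0; 0.3 0 0 0 0 0 0; 0.3 0 0 0 0 0 0; 0.3 0 0 0 0 0 0"
}}

```text
t: 16.6
eef_pos: [0.564, -0.2164, 0.0769]
tool_rot: [0.0, -0.0, 1.0, -0.0]
contact_force: [-0.2, 0.0, -1.1]
gripper_width: 0.467
```

Call:
{"fn": "move_arm", "kwargs": {
  "increments": "0.3 0.2 0 -0.5 0 0 0; 0.3 0 0 -0.5 0 0 0; 0.3 0 0 -0.5 0 0 0; 0.3 0 0 -0.5 0 0 0; 0.3 0 0 -0.5 0 0 0; 0.3 0 0 0 0 0 0; 0.3 0 0 0 0 0 0; 0.3 0 0 0 0 0 0"
}}

```text
t: 17.6
eef_pos: [0.5642, -0.2164, 0.0751]
tool_rot: [0.0, -0.0, 1.0, 0.0]
contact_force: [-2.3, 1.7, 6.9]
gripper_width: 0.468
```

Call:
{"fn": "move_arm", "kwargs": {
  "increments": "0.8 0 0 0 0 0 0; 0.9 0 0 0 0 0 0; 0.9 0 0 0 0 0 0; 0.9 0 0 20 0 0 0; 0.9 5 0 40 0 0 0; 0.9 5 0 45 0 0 0; 0.9 5 0 25 0 0 0; 0.9 0 0 0 0 0 0"
}}

```text
t: 18.6
eef_pos: [0.581, -0.217, 0.208]
tool_rot: [0.003, -0.0, 1.0, -0.001]
contact_force: [-0.1, 0.4, -0.0]
gripper_width: 0.897
```

Run:
```python
from h import *
snap('wrist','w10')
C,p,d=snap('wrist','w10')
o=bot.get_obs(); print(o['t'],o['eef_pos'])
B=zblob(C,d,(.566,-.216),.035,.06,.1,.075);print(B)
D=zblob(C,d,(.566,-.216),.035,.079,.1,.083);print(D)
P=zmap(C,d); x,y,_=D['c']
m=(np.hypot(P[...,0]-x,P[...,1]-y)<.015)&(P[...,2]>.06)&(P[...,2]<.1)
Q=P[m]; print(np.linalg.lstsq(np.c_[Q[:,0]-x,Q[:,1]-y,np.ones(len(Q))],Q[:,2],rcond=None)[0])
u=proj(C,[[.565,-.217,.08]])[0].astype(int); x,y=u
cv2.imwrite('pics/w10c.png',cv2.resize(p[y-60:y+60,x-70:x+70,::-1],None,fx=5,fy=5,interpolation=cv2.INTER_CUBIC))
```

```text
18.7 [ 0.57883114 -0.21627554  0.20462754]
{'c': array([ 0.5652, -0.2168,  0.028 ]), 'rms': np.float64(0.00037), 'zmed': array([0.0732, 0.0825, 0.0846]), 'n': 4338, 'px': array([275.1, 177. ])}
{'c': array([ 0.5649, -0.2171,  0.0206]), 'rms': np.float64(0.00021), 'zmed': array([0.0821, 0.0839, 0.0849]), 'n': 2504, 'px': array([274.9, 179.6])}
[ 0.00457788 -0.00322942  0.08411425]
```

View pics/w10c.png

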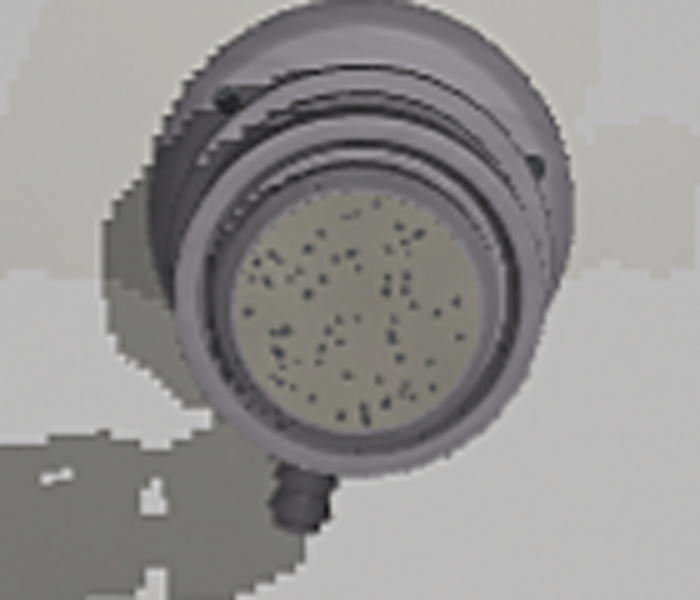

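Call:
{"fn": "move_arm", "kwargs": {
  "increments": "0.9 -30 -15 0 0 0 0; 0.9 -45 -22 0 0 0 0; 0.9 -45 -22 0 0 0 0; 0.9 -40 -20 0 0 0 0; 0.9 -25 -10 0 0 0 0; 0.9 0 0 0 0 0 0; 0.9 0 0 0 0 0 0; 0.9 0 0 0 0 0 0"
}}

```text
t: 19.7
eef_pos: [0.3955, -0.3046, 0.2042]
tool_rot: [0.0, -0.001, 1.0, 0.0]
contact_force: [0.0, -1.0, 0.2]
gripper_width: 0.9
```

Run:
```python
from h import *
C,p,d=snap('wrist','w11')
o=bot.get_obs(); print(o['t'],o['eef_pos'])
for lo in (.007,.010): print(zblob(C,d,(.394,-.305),.05,lo,.04,.014))
print('lid',zblob(C,d,(.43,-.133),.04,.006,.018,.009))
```

```text
19.75 [ 0.39526172 -0.30470394  0.20416583]
{'c': array([ 0.3951, -0.3072,  0.0255]), 'rms': np.float64(0.00241), 'zmed': array([0.0114, 0.0144, 0.0155]), 'n': 1007, 'px': array([271.9, 177.9])}
{'c': array([ 0.3957, -0.3072,  0.0254]), 'rms': np.float64(0.00231), 'zmed': array([0.0129, 0.0144, 0.0155]), 'n': 928, 'px': array([271.1, 189.3])}
lid {'c': array([ 0.4282, -0.1385,  0.0248]), 'rms': np.float64(0.00744), 'zmed': array([0.0085, 0.0096, 0.0107]), 'n': 1980, 'px': array([448. , 213.5])}
```

View pics/w11.png

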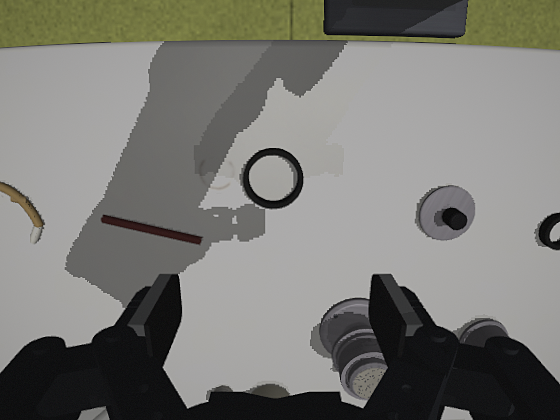

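Run:
```python
from h import *
C=cam('wrist',dict(eef_pos=np.array([0.39526,-0.3047,0.20417]),tool_rot=[0,0,1,0])); z=np.load('pics/w11.npz');d=z['d'];p=z['p']
g=cv2.cvtColor(p,cv2.COLOR_RGB2GRAY); x0,y0=235,140; m=(g[y0:220,x0:315]<60).astype(np.uint8)
cs,h=cv2.findContours(m,cv2.RETR_CCOMP,cv2.CHAIN_APPROX_NONE)
for c in cs:
    if len(c)<60: continue
    k=c[:,0]+[x0,y0]
    print(len(c),cv2.fitEllipse(k)); 
    for zz in (0,.014):
        X=onplane(C,k,zz); a=circ3(X); print(zz,np.round(a,4),np.std(np.hypot(X[:,0]-a[0],X[:,1]-a[1])).round(5))
P=zmap(C,d)
```

```text
175 ((272.5429992675781, 177.88865661621094), (59.36797332763672, 59.80947494506836), 161.5620574951172)
0 [ 0.3974 -0.3074  0.0288] 0.00046
0.014 [ 0.3942 -0.3073  0.0276] 0.00044
136 ((272.4009704589844, 177.30331420898438), (46.952110290527344, 49.50538635253906), 91.91019439697266)
0 [ 0.3965 -0.3075  0.0232] 0.00041
0.014 [ 0.3934 -0.3074  0.0223] 0.00039
```

Call:
{"fn": "move_arm", "kwargs": {
  "increments": "0.9 -0.5 -2.5 -40 0 0 0; 0.9 0 0 -50 0 0 0; 0.9 0 0 -50 0 0 0; 0.9 0 0 -38 0 0 0; 0.9 0 0 -16 0 0 0; 0.9 0 0 -5 0 0 0; 0.9 0 0 0 0 0 0; 0.9 0 0 0 0 0 0",
  "newtons": 25
}}

```text
t: 20.75
eef_pos: [0.3946, -0.3084, 0.0065]
tool_rot: [0.001, -0.0, 1.0, -0.001]
contact_force: [0.6, 0.3, 0.7]
gripper_width: 0.898
```

Call:
{"fn": "move_arm", "kwargs": {
  "increments": "0.9 0 0.7 -2.5 0 0 0; 0.9 0 0 -1.5 0 0 0; 0.9 0 0 0 0 0 0; 0.3 0 0 0 0 0 0; 0.3 0 0 0 0 0 0; 0.3 0 0 0 0 0 0; 0.3 0 0 0 0 0 0; 0.3 0 0 0 0 0 0"
}}

```text
t: 21.75
eef_pos: [0.3936, -0.3072, 0.0017]
tool_rot: [0.0, 0.0, 1.0, 0.0]
contact_force: [-0.8, 1.1, 4.9]
gripper_width: 0.633
```

Call:
{"fn": "move_arm", "kwargs": {
  "increments": "0.3 0 0 1 0 0 0; 0.3 0 0 10 0 0 0; 0.3 0 0 30 0 0 0; 0.3 0 0 50 0 0 0; 0.3 0 0 50 0 0 0; 0.3 20 10 40 0 0 0; 0.3 40 20 22 0 0 0; 0.3 45 22 0 0 0 0"
}}

```text
t: 22.75
eef_pos: [0.5004, -0.2557, 0.2075]
tool_rot: [0.002, 0.001, 1.0, -0.001]
contact_force: [-0.3, -0.5, -0.8]
gripper_width: 0.631
```

Call:
{"fn": "move_arm", "kwargs": {
  "increments": "0.3 45 20 0 0 0 0; 0.3 35 14 0 0 0 0; 0.3 12 4 0 0 0 0; 0.3 0 0 0 0 0 0; 0.3 0 0 0 0 0 0; 0.3 0 0 0 0 0 0; 0.3 0 0 0 0 0 0; 0.3 0 0 0 0 0 0"
}}

```text
t: 23.75
eef_pos: [0.5904, -0.2174, 0.2044]
tool_rot: [0.0, 0.0, 1.0, 0.0]
contact_force: [0.2, 0.4, -0.5]
gripper_width: 0.633
```

Run:
```python
from h import *
C,p,d=snap('wrist','w12')
o=bot.get_obs(); print(o['t'],o['eef_pos'],o['gripper_width'])
B=zblob(C,d,(.566,-.216),.035,.06,.1,.075);print(B)
D=zblob(C,d,(.566,-.216),.035,.079,.1,.083);print(D)
P=zmap(C,d)
for c in (265,275,285): print([(r,*P[r,c].round(4)[[0,2]]) for r in range(225,380,1) if P[r,c,2]>.18])
```

```text
23.8 [ 0.59049031 -0.2172901   0.20438002] 0.6341759437909504
{'c': array([ 0.5653, -0.2169,  0.0279]), 'rms': np.float64(0.00028), 'zmed': array([0.0732, 0.0826, 0.0847]), 'n': 4488, 'px': array([276.1, 164. ])}
{'c': array([ 0.565 , -0.2171,  0.0206]), 'rms': np.float64(0.00022), 'zmed': array([0.0822, 0.0839, 0.0849]), 'n': 2603, 'px': array([275.8, 166.2])}
[(225, np.float64(0.5649), np.float64(0.2063)), (226, np.float64(0.5647), np.float64(0.2078)), (227, np.float64(0.5647), np.float64(0.2091)), (228, np.float64(0.5656), np.float64(0.2077)), (229, np.float64(0.5656), np.float64(0.2088)), (230, np.float64(0.5656), np.float64(0.21)), (231, np.float64(0.5651), np.float64(0.2124)), (232, np.float64(0.5649), np.float64(0.2141)), (233, np.float64(0.5653), np.float64(0.2142)), (234, np.float64(0.5645), np.float64(0.2171)), (235, np.float64(0.5655), np.float64(0.2158)), (236, np.float64(0.5653), np.float64(0.2172)), (237, np.float64(0.5658), np.float64(0.217)), (238, np.float64(0.566), np.float64(0.2175)), (239, np.float64(0.5662), np.float64(0.218)), (240, np.float64(0.5669), np.float6
[... 5203 characters left out ...]
(339, np.float64(0.6144), np.float64(0.2136)), (340, np.float64(0.6146), np.float64(0.214)), (341, np.float64(0.6143), np.float64(0.215)), (342, np.float64(0.6151), np.float64(0.2147)), (343, np.float64(0.6152), np.float64(0.2152)), (344, np.float64(0.6152), np.float64(0.2159)), (345, np.float64(0.6155), np.float64(0.2162)), (346, np.float64(0.6156), np.float64(0.2167)), (347, np.float64(0.6153), np.float64(0.2178)), (348, np.float64(0.6159), np.float64(0.2177)), (349, np.float64(0.6171), np.float64(0.2168)), (350, np.float64(0.6176), np.float64(0.2169)), (351, np.float64(0.618), np.float64(0.217)), (352, np.float64(0.6184), np.float64(0.2171)), (353, np.float64(0.6184), np.float64(0.2178))]
```

View pics/w12.png

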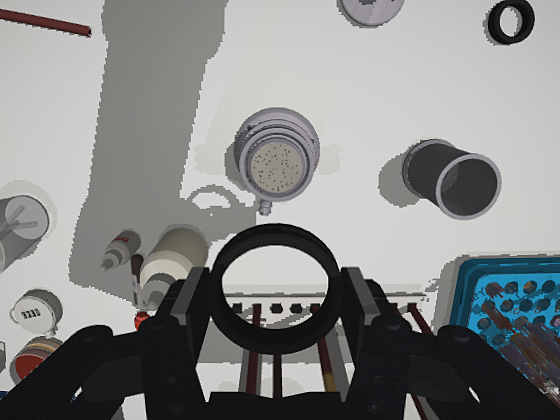

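Call:
{"fn": "move_arm", "kwargs": {
  "increments": "0.3 -14 0.5 0 0 0 0; 0.3 -13.5 0 -15 0 0 0; 0.3 0 0 -30 0 0 0; 0.3 0 0 -35 0 0 0; 0.3 0 0 -23 0 0 0; 0.3 0 0 -9 0 0 0; 0.3 0 0 0 0 0 0; 0.3 0 0 0 0 0 0"
}}

```text
t: 24.8
eef_pos: [0.5637, -0.2171, 0.0934]
tool_rot: [0.001, -0.0, 1.0, -0.0]
contact_force: [0.8, -1.2, -0.0]
gripper_width: 0.632
```

Run:
```python
from h import *
C,p,d=snap('wrist','w13')
o=bot.get_obs(); print(o['t'],o['eef_pos'],o['gripper_width'])
D=zblob(C,d,(.565,-.217),.0215,.078,.088,.083);print(D)
cv2.imwrite('pics/w13c.png',cv2.resize(p[180:400,150:400,::-1],None,fx=2.5,fy=2.5,interpolation=cv2.INTER_CUBIC))
```

```text
24.85 [ 0.56382658 -0.21697367  0.09348311] 0.6317163581844515
{'c': array([ 0.5683, -0.2171,  0.0181]), 'rms': np.float64(0.00166), 'zmed': array([0.083 , 0.084 , 0.0848]), 'n': 4400, 'px': array([275.4, 275.7])}
```

View pics/w13c.png

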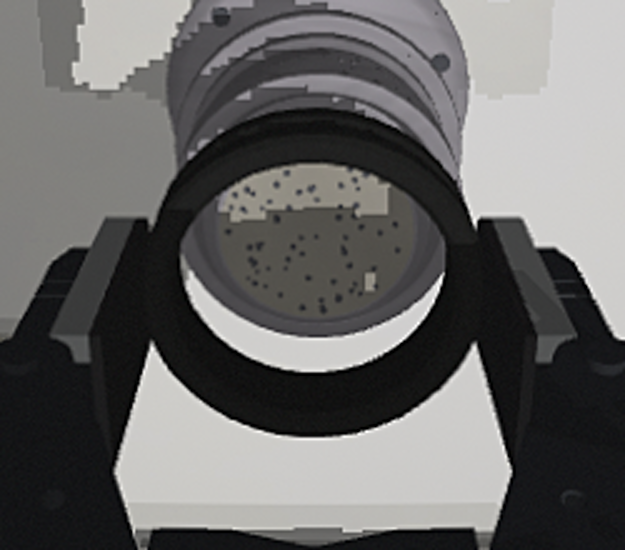

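Call:
{"fn": "move_arm", "kwargs": {
  "increments": "0.3 -0.3 0 -4 0 0 0; 0.3 0 0 -3 0 0 0; 0.3 0 0 -2 0 0 0; 0.3 0 0 -2 0 0 0; 0.3 0 0 -1 0 0 0; 0.3 0 0 -1 0 0 0; 0.3 0 0 0 0 0 0; 0.3 0 0 0 0 0 0"
}}

```text
t: 25.85
eef_pos: [0.5629, -0.2167, 0.0793]
tool_rot: [0.0, -0.0, 1.0, -0.0]
contact_force: [0.3, -0.4, -0.8]
gripper_width: 0.633
```

Call:
{"fn": "move_arm", "kwargs": {
  "increments": "0.3 0 0 -0.7 0 0 0; 0.3 0 0 -0.7 0 0 0; 0.3 0 0 -0.7 0 0 0; 0.3 0 0 -0.7 0 0 0; 0.3 0 0 -0.5 0 0 0; 0.3 0 0 0 0 0 0; 0.3 0 0 0 0 0 0; 0.3 0 0 0 0 0 0"
}}

```text
t: 26.85
eef_pos: [0.5628, -0.2167, 0.0767]
tool_rot: [0.0, -0.0, 1.0, 0.0]
contact_force: [-2.9, -0.5, 6.8]
gripper_width: 0.636
```

Call:
{"fn": "move_arm", "kwargs": {
  "increments": "0.9 0 0 0 0 0 0; 0.9 0 0 0 0 0 0; 0.9 0 0 0 0 0 0; 0.9 0 0 20 0 0 0; 0.9 5 0 40 0 0 0; 0.9 5 0 45 0 0 0; 0.9 7 0 25 0 0 0; 0.9 0 0 0 0 0 0"
}}

```text
t: 27.85
eef_pos: [0.5818, -0.2173, 0.2096]
tool_rot: [0.003, -0.0, 1.0, -0.001]
contact_force: [1.3, 0.2, 0.3]
gripper_width: 0.905
```

Run:
```python
from h import *
snap('wrist','w14')
C,p,d=snap('wrist','w14')
o=bot.get_obs(); print(o['t'],o['eef_pos'])
P=zmap(C,d); x,y=.5652,-.217
r=np.hypot(P[...,0]-x,P[...,1]-y)
m=(r<.03)&(P[...,2]>.087)&(P[...,2]<.11)
Q=P[m]; print(len(Q),np.percentile(Q[:,2],[5,50,95]).round(4));print(np.linalg.lstsq(np.c_[Q[:,0]-x,Q[:,1]-y,np.ones(len(Q))],Q[:,2],rcond=None)[0])
print('ring',zblob(C,d,(x,y),.035,.084,.11,.089))
m=(r<.015)&(P[...,2]>.06)&(P[...,2]<.1); print('disc z',np.median(P[m][:,2]))
u=proj(C,[[.565,-.217,.08]])[0].astype(int); x,y=u
cv2.imwrite('pics/w14c.png',cv2.resize(p[y-60:y+60,x-70:x+70,::-1],None,fx=5,fy=5,interpolation=cv2.INTER_CUBIC))
```

```text
27.95 [ 0.57951289 -0.216611    0.20629775]
1560 [0.088  0.0895 0.0907]
[-0.0040249  -0.00127563  0.08941681]
ring {'c': array([ 0.5647, -0.2173,  0.0277]), 'rms': np.float64(0.00026), 'zmed': array([0.0831, 0.0848, 0.09  ]), 'n': 3927, 'px': array([274.9, 179.1])}
disc z 0.08413665816784982
```

View pics/w14c.png

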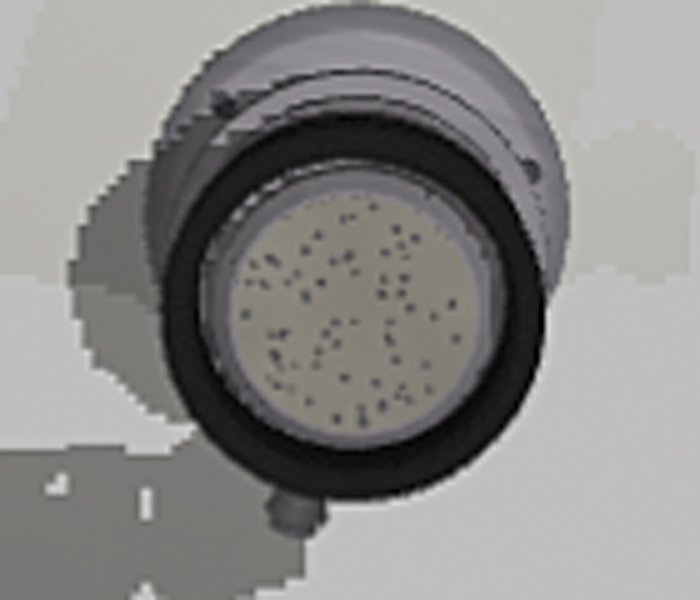

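Call:
{"fn": "move_arm", "kwargs": {
  "increments": "0.9 0 25 0 0 0 0; 0.9 0 45 0 0 0 0; 0.9 0 45 0 0 0 0; 0.9 0 31 0 0 0 0; 0.9 0 0 0 0 0 0; 0.9 0 0 0 0 0 0; 0.9 0 0 0 0 0 0; 0.9 0 0 0 0 0 0"
}}

```text
t: 28.95
eef_pos: [0.5796, -0.0719, 0.2059]
tool_rot: [-0.0, 0.001, 1.0, -0.0]
contact_force: [-0.4, 0.4, -0.4]
gripper_width: 0.901
```

Run:
```python
from h import *
C,p,d=snap('wrist','w15')
o=bot.get_obs(); print(o['t'],o['eef_pos'])
P=zmap(C,d)
m=(P[...,2]>.074)&(P[...,2]<.085)&(np.hypot(P[...,0]-.58,P[...,1]+.07)<.05)
Q=P[m];print(len(Q),np.percentile(Q[:,2],[5,50,95]),'rim fit',circ3(Q), Q.min(0),Q.max(0))
x,y,_=circ3(Q); print(np.percentile(np.hypot(Q[:,0]-x,Q[:,1]-y),[1,10,50,90,99]).round(4))
print(np.linalg.lstsq(np.c_[Q[:,0]-x,Q[:,1]-y,np.ones(len(Q))],Q[:,2],rcond=None)[0])
m=(P[...,2]>.0065)&(P[...,2]<.03)&(np.hypot(P[...,0]-.58,P[...,1]+.07)<.05); print('foot',P[m].min(0),P[m].max(0))
```

```text
29.0 [ 0.57970523 -0.07162347  0.20594378]
1071 [0.07561623 0.07849709 0.07967062] rim fit (np.float64(0.5809471909488636), np.float64(-0.07032275754490502), np.float64(0.024154811361349678)) [ 0.55524056 -0.09588889  0.07401321] [ 0.60681493 -0.0447436   0.08061742]
[0.0223 0.0227 0.0241 0.0257 0.0263]
[-1.31819416e-02 -2.96428168e-06  7.82873704e-02]
foot [ 0.55302068 -0.098453    0.00651311] [ 0.60424489 -0.04213425  0.02994218]
```

View pics/w15.png

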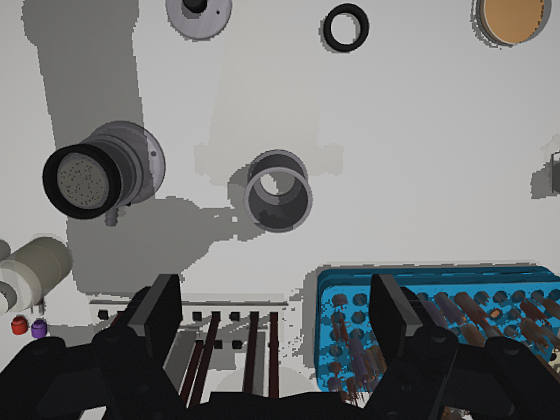

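Call:
{"fn": "move_arm", "kwargs": {
  "increments": "0.95 1.2 1.3 -35 0 0 0; 0.95 0 0 -45 0 0 0; 0.95 0 0 -45 0 0 0; 0.95 0 0 -30 0 0 0; 0.95 0 0 -14 0 0 0; 0.95 0 0 -2 0 0 0; 0.95 0 0 0 0 0 0; 0.95 0 0 0 0 0 0",
  "newtons": 35
}}

```text
t: 30.0
eef_pos: [0.582, -0.0695, 0.0363]
tool_rot: [0.001, -0.0, 1.0, 0.0]
contact_force: [0.6, -0.4, 0.8]
gripper_width: 0.951
```

Call:
{"fn": "move_arm", "kwargs": {
  "increments": "0.3 0 0 0 0 0 0; 0.3 0 0 0 0 0 0; 0.3 0 0 0 0 0 0; 0.3 0 0 0 0 0 0; 0.3 0 0 2 0 0 0; 0.3 0 0 15 0 0 0; 0.3 0 0 35 0 0 0; 0.3 0 0 45 0 0 0"
}}

```text
t: 31.0
eef_pos: [0.5801, -0.0693, 0.1328]
tool_rot: [-0.001, -0.0, 1.0, -0.0]
contact_force: [0.8, -0.5, -1.9]
gripper_width: 0.58
```

Call:
{"fn": "move_arm", "kwargs": {
  "increments": "0.3 0 -5 40 0 0 0; 0.3 4 -25 35 0 0 0; 0.3 5 -45 23 0 0 0; 0.3 5 -45 0 0 0 0; 0.3 4 -25 0 0 0 0; 0.3 1 -3 0 0 0 0; 0.3 0 0 0 0 0 0; 0.3 0 0 0 0 0 0"
}}

```text
t: 32.0
eef_pos: [0.6002, -0.2156, 0.23]
tool_rot: [-0.0, -0.001, 1.0, 0.001]
contact_force: [-0.4, 0.1, -1.9]
gripper_width: 0.58
```

Call:
{"fn": "move_arm", "kwargs": {
  "increments": "0.3 0 0 0 0 0 0; 0.3 0 0 0 0 0 0; 0.3 0 0 0 0 0 0; 0.3 0 0 0 0 0 0; 0.3 0 0 0 0 0 0; 0.3 0 0 0 0 0 0; 0.3 0 0 0 0 0 0; 0.3 0 0 0 0 0 0"
}}

```text
t: 33.0
eef_pos: [0.6, -0.2174, 0.23]
tool_rot: [-0.0, -0.0, 1.0, 0.0]
contact_force: [-0.5, 0.1, -1.8]
gripper_width: 0.581
```

Run:
```python
from h import *
C,p,d=snap('wrist','w16')
o=bot.get_obs(); print(o['t'],o['eef_pos'],o['gripper_width'])
e=o['eef_pos'];P=zmap(C,d)
print('ring',zblob(C,d,(.565,-.217),.035,.084,.11,.089))
h=P[...,2]-e[2]
m=(h>.038)&(h<.05)&(abs(P[...,0]-e[0])<.04)&(abs(P[...,1]-e[1])<.03)
Q=P[m]; print(len(Q),np.percentile(h[m],[5,50,95]).round(4),circ3(Q),Q.min(0),Q.max(0))
x,y,_=circ3(Q);print(np.linalg.lstsq(np.c_[Q[:,0]-x,Q[:,1]-y,np.ones(len(Q))],Q[:,2],rcond=None)[0])
c=275; print([(r,*P[r,c].round(4)[[0,2]]) for r in range(170,420,3) if P[r,c,2]>.15])
```

```text
33.05 [ 0.6000244  -0.21740536  0.23002714] 0.5803045729337327
ring {'c': array([ 0.5647, -0.2174,  0.0277]), 'rms': np.float64(0.00022), 'zmed': array([0.083 , 0.0848, 0.0899]), 'n': 3535, 'px': array([275.5, 148. ])}
6700 [0.0388 0.0423 0.044 ] (np.float64(0.598633489791933), np.float64(-0.21760298973950615), np.float64(0.024580306953374844)) [ 0.57341167 -0.24738269  0.26802813] [ 0.62462492 -0.18742133  0.28001526]
[-0.03468483  0.00096142  0.27202755]
[(200, np.float64(0.5721), np.float64(0.2037)), (203, np.float64(0.5732), np.float64(0.2051)), (206, np.float64(0.5743), np.float64(0.2063)), (209, np.float64(0.5751), np.float64(0.2083)), (212, np.float64(0.5749), np.float64(0.2134)), (215, np.float64(0.5752), np.float64(0.2169)), (218, np.float64(0.5752), np.float64(0.2211)), (221, np.float64(0.5753), np.float64(0.2246)), (224, np.float64(0.5752), np.float64(0.2287)), (227, np.float64(0.5754), np.float64(0.2318)), (230, np.float64(0.5756), np.float64(0.2346)), (233, np.float64(0.5753), np.float64(0.2387)), (236, np.float64(0.5751), np.float64(0.2424)), (239, np.float64(0.5756), n
[... 2123 characters left out ...]
 (377, np.float64(0.6235), np.float64(0.2625)), (380, np.float64(0.6236), np.float64(0.264)), (383, np.float64(0.6228), np.float64(0.2663)), (386, np.float64(0.6226), np.float64(0.268)), (389, np.float64(0.6222), np.float64(0.2699)), (392, np.float64(0.6231), np.float64(0.2704)), (395, np.float64(0.6228), np.float64(0.2721)), (398, np.float64(0.6246), np.float64(0.2716)), (401, np.float64(0.5908), np.float64(0.3065)), (404, np.float64(0.5891), np.float64(0.309)), (407, np.float64(0.5899), np.float64(0.3091)), (410, np.float64(0.5899), np.float64(0.31)), (413, np.float64(0.5901), np.float64(0.3107)), (416, np.float64(0.5902), np.float64(0.3114)), (419, np.float64(0.5899), np.float64(0.3125))]
```

View pics/w16.png

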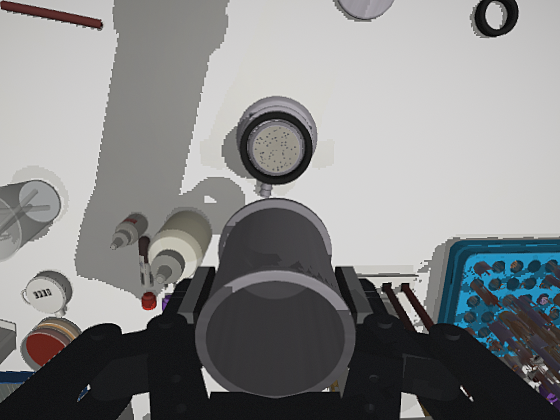

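Call:
{"fn": "move_arm", "kwargs": {
  "increments": "0.3 -15 0.3 0 0 0 0; 0.3 -16 0 -15 0 0 0; 0.3 -4 0 -30 0 0 0; 0.3 0 0 -30 0 0 0; 0.3 0 0 -16 0 0 0; 0.3 0 0 -6 0 0 0; 0.3 0 0 0 0 0 0; 0.3 0 0 0 0 0 0"
}}

```text
t: 34.05
eef_pos: [0.5657, -0.2174, 0.134]
tool_rot: [0.001, -0.0, 1.0, -0.0]
contact_force: [0.4, 0.0, -1.2]
gripper_width: 0.574
```

Call:
{"fn": "move_arm", "kwargs": {
  "increments": "0.3 0 0 -4 0 0 0; 0.3 0 0 -3 0 0 0; 0.3 0 0 -2 0 0 0; 0.3 0 0 -1 0 0 0; 0.3 0 0 -1 0 0 0; 0.3 0 0 0 0 0 0; 0.3 0 0 0 0 0 0; 0.3 0 0 0 0 0 0"
}}

```text
t: 35.05
eef_pos: [0.5651, -0.2171, 0.1221]
tool_rot: [0.0, -0.0, 1.0, -0.0]
contact_force: [-0.8, 0.4, -2.3]
gripper_width: 0.582
```

Call:
{"fn": "move_arm", "kwargs": {
  "increments": "0.3 0 0 -0.7 0 0 0; 0.3 0 0 -0.7 0 0 0; 0.3 0 0 -0.7 0 0 0; 0.3 0 0 -0.7 0 0 0; 0.3 0 0 -0.5 0 0 0; 0.3 0 0 0 0 0 0; 0.3 0 0 0 0 0 0; 0.3 0 0 0 0 0 0"
}}

```text
t: 36.05
eef_pos: [0.5651, -0.2172, 0.1198]
tool_rot: [0.0, 0.0, 1.0, 0.0]
contact_force: [-3.4, 1.2, 9.0]
gripper_width: 0.583
```

Call:
{"fn": "move_arm", "kwargs": {
  "increments": "0.95 0 0 0 0 0 0; 0.95 0 0 0 0 0 0; 0.95 0 0 0 0 0 0; 0.95 0 0 20 0 0 0; 0.95 0 0 40 0 0 0; 0.95 5 0 50 0 0 0; 0.95 7 0 30 0 0 0; 0.95 3 0 10 0 0 0"
}}

```text
t: 37.05
eef_pos: [0.5812, -0.2174, 0.2706]
tool_rot: [0.002, -0.0, 1.0, -0.0]
contact_force: [-0.9, 0.7, -0.8]
gripper_width: 0.95
```

Run:
```python
from h import *
snap('wrist','w17');snap('wrist','w17')
C,p,d=snap('wrist','w17')
o=bot.get_obs(); print(o['t'],o['eef_pos'])
P=zmap(C,d); x,y=.565,-.217
m=(P[...,2]>.158)&(P[...,2]<.17)&(np.hypot(P[...,0]-x,P[...,1]-y)<.035)
Q=P[m];x,y,r=circ3(Q);print(len(Q),np.percentile(Q[:,2],[5,50,95]),(x,y,r),Q.min(0),Q.max(0))
print(np.linalg.lstsq(np.c_[Q[:,0]-x,Q[:,1]-y,np.ones(len(Q))],Q[:,2],rcond=None)[0])
C,p,d=snap('scene','s2')
x,y=proj(C,[[.565,-.217,.1]])[0].astype(int)
cv2.imwrite('pics/s2c.png',cv2.resize(p[y-60:y+60,x-70:x+70,::-1],None,fx=5,fy=5,interpolation=cv2.INTER_CUBIC))
```

```text
37.2 [ 0.57962003 -0.21684145  0.26765824]
1314 [0.16019028 0.16256231 0.16374984] (np.float64(0.5649558057188209), np.float64(-0.21789714273207306), np.float64(0.02418412094171951)) [ 0.53929746 -0.24372764  0.15800275] [ 0.59138136 -0.19174802  0.16470141]
[-0.01094427 -0.00081202  0.1623892 ]
```

View pics/w17.png

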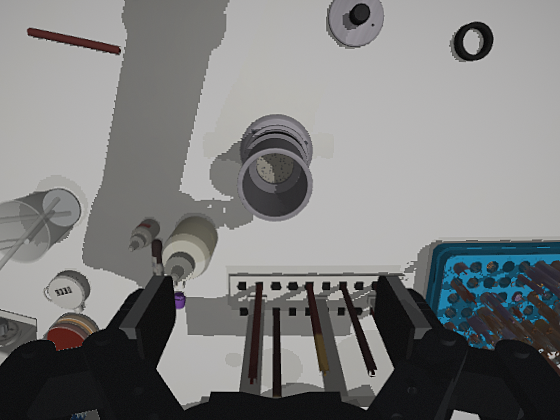

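View pics/s2c.png

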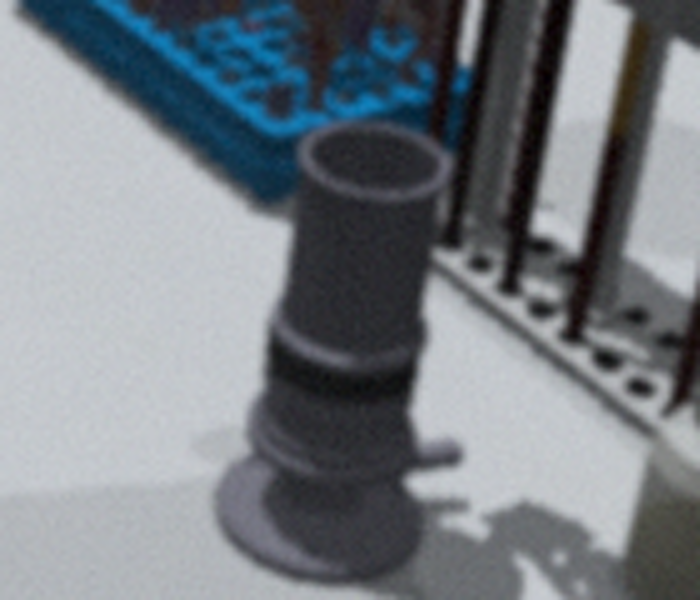

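Call:
{"fn": "move_arm", "kwargs": {
  "increments": "0.9 -25 14 0 0 0 0; 0.9 -40 22 0 0 0 0; 0.9 -40 22 -15 0 0 0; 0.9 -30 15 -25 0 0 0; 0.9 -14 8 -15 0 0 0; 0.9 0 0 0 0 0 0; 0.9 0 0 0 0 0 0; 0.9 0 0 0 0 0 0"
}}

```text
t: 38.25
eef_pos: [0.4321, -0.1366, 0.2142]
tool_rot: [0.001, 0.0, 1.0, -0.0]
contact_force: [0.1, 0.4, 0.1]
gripper_width: 0.901
```

Run:
```python
from h import *
C,p,d=snap('wrist','w18')
o=bot.get_obs(); print(o['t'],o['eef_pos'])
print('disc',zblob(C,d,(.43,-.135),.04,.005,.016,.009))
for lo in (.02,.026): print('knob',zblob(C,d,(.43,-.135),.03,lo,.05,.0315))
```

```text
38.3 [ 0.43193411 -0.13655175  0.21411344]
disc {'c': array([ 0.4295, -0.1368,  0.0276]), 'rms': np.float64(0.00029), 'zmed': array([0.0087, 0.0098, 0.0109]), 'n': 2320, 'px': array([275.3, 172.7])}
knob {'c': array([ 0.4286, -0.1368,  0.0088]), 'rms': np.float64(0.00042), 'zmed': array([0.0293, 0.0319, 0.033 ]), 'n': 325, 'px': array([275.1, 177.5])}
knob {'c': array([ 0.4291, -0.1369,  0.0085]), 'rms': np.float64(0.00028), 'zmed': array([0.0305, 0.032 , 0.033 ]), 'n': 304, 'px': array([275.2, 178.2])}
```

View pics/w18.png

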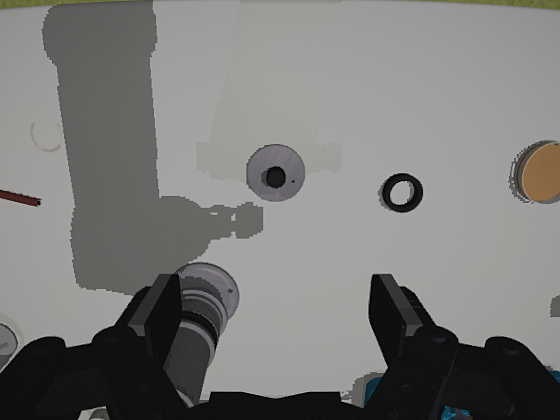

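Call:
{"fn": "move_arm", "kwargs": {
  "increments": "0.9 -2.5 -0.3 -40 0 0 0; 0.7 0 0 -50 0 0 0; 0.6 0 0 -50 0 0 0; 0.6 0 0 -36 0 0 0; 0.6 0 0 -16 0 0 0; 0.6 0 0 -5 0 0 0; 0.6 0 0 0 0 0 0; 0.6 0 0 0 0 0 0",
  "newtons": 40
}}

```text
t: 39.3
eef_pos: [0.4293, -0.1366, 0.0175]
tool_rot: [0.001, -0.0, 1.0, -0.0]
contact_force: [-0.5, -0.0, 0.0]
gripper_width: 0.599
```

Call:
{"fn": "move_arm", "kwargs": {
  "increments": "0.3 0 0 0 0 0 0; 0 0 0 0 0 0 0; 0 0 0 0 0 0 0; 0 0 0 0 0 0 0; 0 0 0 0 0 0 0; 0 0 0 0 0 0 0; 0 0 0 2 0 0 0; 0 0 0 10 0 0 0"
}}

```text
t: 40.3
eef_pos: [0.428, -0.1363, 0.0288]
tool_rot: [-0.001, -0.0, 1.0, 0.0]
contact_force: [0.5, 0.5, 0.3]
gripper_width: 0.189
```

Call:
{"fn": "move_arm", "kwargs": {
  "increments": "0 0 0 30 0 0 0; 0 0 0 50 0 0 0; 0 0 0 55 0 0 0; 0 10 -5 55 0 0 0; 0 30 -14 45 0 0 0; 0 45 -22 10 0 0 0; 0 45 -22 0 0 0 0; 0 30 -14 0 0 0 0"
}}

```text
t: 41.3
eef_pos: [0.5899, -0.2142, 0.2742]
tool_rot: [0.0, -0.0, 1.0, -0.0]
contact_force: [-1.0, 0.3, 0.1]
gripper_width: 0.185
```

Call:
{"fn": "move_arm", "kwargs": {
  "increments": "0 9 -3 0 0 0 0; 0 4 0 0 0 0 0; 0 0 0 0 0 0 0; 0 0 0 0 0 0 0; 0 0 0 0 0 0 0; 0 0 0 0 0 0 0; 0 0 0 0 0 0 0; 0 0 0 0 0 0 0"
}}

```text
t: 42.3
eef_pos: [0.6015, -0.2164, 0.2737]
tool_rot: [-0.0, -0.0, 1.0, 0.0]
contact_force: [0.2, -0.4, -0.7]
gripper_width: 0.188
```

Run:
```python
from h import *
C,p,d=snap('wrist','w19')
o=bot.get_obs(); print(o['t'],o['eef_pos'],o['gripper_width'])
e=o['eef_pos'];P=zmap(C,d)
x,y=.565,-.217
m=(P[...,2]>.158)&(P[...,2]<.17)&(np.hypot(P[...,0]-x,P[...,1]-y)<.035)
Q=P[m];x,y,r=circ3(Q);print(len(Q),np.percentile(Q[:,2],[5,50,95]),(x,y,r),Q.min(0),Q.max(0))
h=P[...,2]-e[2]
m=(h>-.015)&(h<-.003)&(abs(P[...,0]-e[0])<.035)&(abs(P[...,1]-e[1])<.035)
Q=P[m]; print('lid disc',len(Q),np.percentile(h[m],[5,50,95]).round(4),Q.min(0),Q.max(0))
x,y=e[:2];print(np.linalg.lstsq(np.c_[Q[:,0]-x,Q[:,1]-y,np.ones(len(Q))],Q[:,2]-e[2],rcond=None)[0])
print('lid',zblob(C,d,e[:2],.035,e[2]-.014,e[2]+.002,e[2]-.0075))
c=275; print([(r,*P[r,c].round(4)[[0,2]]) for r in range(170,420,3) if P[r,c,2]>.2])
```

```text
42.35 [ 0.60150424 -0.21637562  0.27368159] 0.18378545808659655
1320 [0.16036731 0.16255522 0.16371231] (np.float64(0.5649351367280765), np.float64(-0.21787611399434692), np.float64(0.024264618012395576)) [ 0.53904076 -0.24365803  0.15805866] [ 0.59106963 -0.19193231  0.16486134]
lid disc 5864 [-0.009  -0.0077 -0.0066] [ 0.5743951  -0.24427728  0.26137997] [ 0.63062506 -0.18896386  0.2705874 ]
[ 0.00458523  0.00045293 -0.00769547]
lid {'c': array([ 0.5941, -0.2168,  0.0211]), 'rms': np.float64(0.00698), 'zmed': array([0.265, 0.266, 0.267]), 'n': 6000, 'px': array([274.6, 252.1])}
[(212, np.float64(0.5747), np.float64(0.2625)), (215, np.float64(0.5751), np.float64(0.2655)), (218, np.float64(0.5763), np.float64(0.2658)), (221, np.float64(0.5779), np.float64(0.2652)), (224, np.float64(0.5788), np.float64(0.2665)), (227, np.float64(0.5802), np.float64(0.2664)), (230, np.float64(0.5821), np.float64(0.2652)), (233, np.float64(0.583), np.float64(0.2665)), (236, np.float64(0.5847), np.float64(0.2657)), (239, np.float64(0.5862), np.float64(0.2654)), (242, np.float64(0.5874), np.float64(0.2659
[... 1319 characters left out ...]
77, np.float64(0.7182), np.float64(0.2033)), (380, np.float64(0.7184), np.float64(0.206)), (383, np.float64(0.7207), np.float64(0.2065)), (386, np.float64(0.7236), np.float64(0.2064)), (389, np.float64(0.7272), np.float64(0.2054)), (392, np.float64(0.7307), np.float64(0.2048)), (395, np.float64(0.7326), np.float64(0.2057)), (398, np.float64(0.7343), np.float64(0.2069)), (401, np.float64(0.5916), np.float64(0.3508)), (404, np.float64(0.5918), np.float64(0.3515)), (407, np.float64(0.5926), np.float64(0.3516)), (410, np.float64(0.5915), np.float64(0.3536)), (413, np.float64(0.5913), np.float64(0.3546)), (416, np.float64(0.5916), np.float64(0.3551)), (419, np.float64(0.591), np.float64(0.3565))]
```

View pics/w19.png

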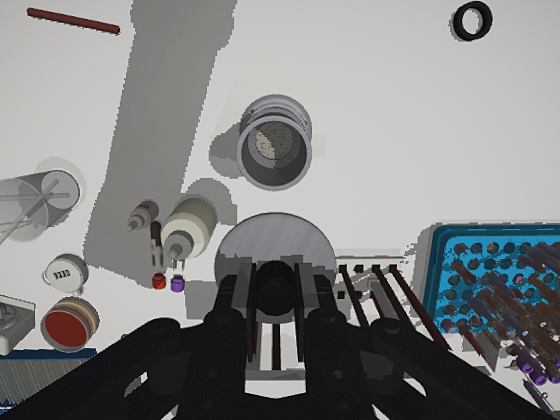

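Call:
{"fn": "move_arm", "kwargs": {
  "increments": "0 -18 -0.6 0 0 0 0; 0 -18 -0.6 -10 0 0 0; 0 -1.5 0 -25 0 0 0; 0 0 0 -28 0 0 0; 0 0 0 -16 0 0 0; 0 0 0 -7 0 0 0; 0 0 0 0 0 0 0; 0 0 0 0 0 0 0"
}}

```text
t: 43.35
eef_pos: [0.5646, -0.2179, 0.1886]
tool_rot: [0.001, -0.0, 1.0, -0.0]
contact_force: [1.0, -0.3, 0.1]
gripper_width: 0.184
```

Call:
{"fn": "move_arm", "kwargs": {
  "increments": "0 0 0 -4 0 0 0; 0 0 0 -3 0 0 0; 0 0 0 -1.5 0 0 0; 0 0 0 -1 0 0 0; 0 0 0 -0.5 0 0 0; 0 0 0 0 0 0 0; 0 0 0 0 0 0 0; 0 0 0 0 0 0 0"
}}

```text
t: 44.35
eef_pos: [0.5641, -0.2176, 0.1778]
tool_rot: [0.0, -0.0, 1.0, 0.0]
contact_force: [-0.4, 0.5, -0.9]
gripper_width: 0.188
```

Call:
{"fn": "move_arm", "kwargs": {
  "increments": "0 0 0 -1 0 0 0; 0 0 0 -1 0 0 0; 0 0 0 -0.8 0 0 0; 0 0 0 -0.7 0 0 0; 0 0 0 -0.7 0 0 0; 0 0 0 -0.3 0 0 0; 0 0 0 0 0 0 0; 0 0 0 0 0 0 0"
}}

```text
t: 45.35
eef_pos: [0.5645, -0.2178, 0.1744]
tool_rot: [0.001, -0.0, 1.0, 0.0]
contact_force: [-2.1, 1.5, 7.7]
gripper_width: 0.19
```

Call:
{"fn": "move_arm", "kwargs": {
  "increments": "0.5 0 0 0 0 0 0; 0.6 0 0 0 0 0 0; 0.6 0 0 0 0 0 0; 0.6 0 0 15 0 0 0; 0.6 0 0 35 0 0 0; 0.6 10 0 45 0 0 0; 0.6 10 0 25 0 0 0; 0.6 0 0 0 0 0 0"
}}

```text
t: 46.35
eef_pos: [0.5858, -0.218, 0.2963]
tool_rot: [0.003, -0.0, 1.0, -0.001]
contact_force: [0.1, 0.8, 0.3]
gripper_width: 0.602
```

Run:
```python
from h import *
snap('wrist','w20');snap('wrist','w20')
C,p,d=snap('wrist','w20')
o=bot.get_obs(); print(o['t'],o['eef_pos'],o['contact_force'])
P=zmap(C,d); x,y=.565,-.2175
r=np.hypot(P[...,0]-x,P[...,1]-y)
m=(P[...,2]>.150)&(P[...,2]<.175)&(r<.027)&(r>.011)
Q=P[m];print(len(Q),np.percentile(Q[:,2],[5,50,95]).round(4),Q.min(0),Q.max(0))
print(np.linalg.lstsq(np.c_[Q[:,0]-x,Q[:,1]-y,np.ones(len(Q))],Q[:,2],rcond=None)[0])
m=(r<.006)&(P[...,2]>.15)&(P[...,2]<.25);print('knob top',np.median(P[m][:,2]))
print(zblob(C,d,(x,y),.035,.155,.175,.166))
C,p,d=snap('scene','s3')
x,y=proj(C,[[.565,-.217,.1]])[0].astype(int)
cv2.imwrite('pics/s3c.png',cv2.resize(p[y-60:y+60,x-70:x+70,::-1],None,fx=5,fy=5,interpolation=cv2.INTER_CUBIC))
snap('top','t3')
```

```text
46.5 [ 0.58316582 -0.21746405  0.29242634] [-0.78195343 -0.44199449  0.01046889]
3299 [0.1657 0.1668 0.168 ] [ 0.53810463 -0.24447934  0.16435936] [ 0.59192796 -0.19098332  0.16941833]
[ 0.00166257 -0.00121539  0.16683656]
knob top 0.1892039980704366
{'c': array([ 0.5649, -0.2183,  0.0276]), 'rms': np.float64(0.00023), 'zmed': array([0.1658, 0.1668, 0.1677]), 'n': 3814, 'px': array([274.4, 173.1])}
```

View pics/w20.png

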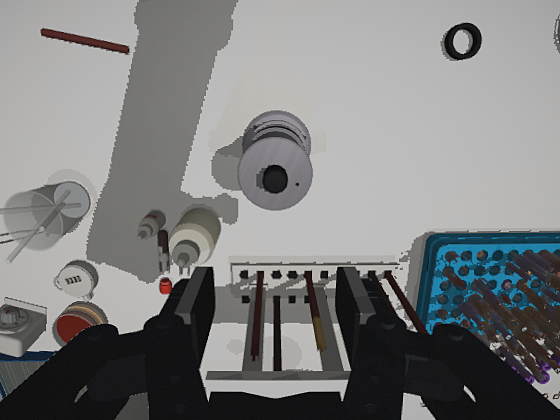

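View pics/s3c.png

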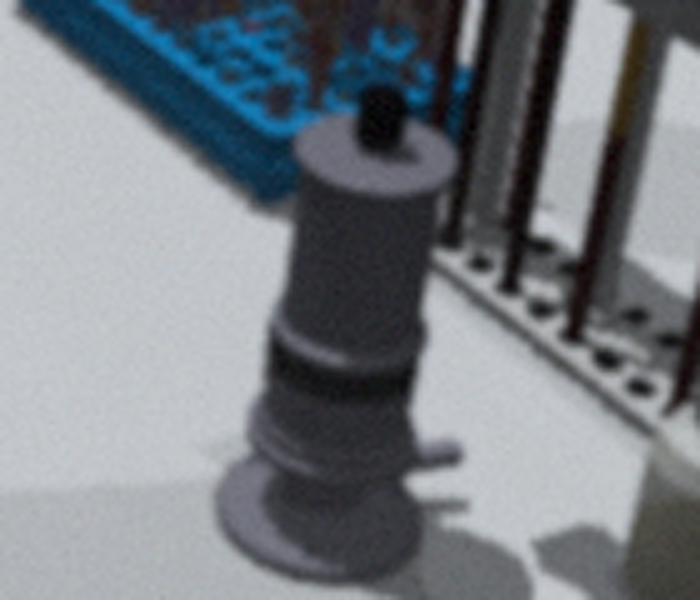

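View pics/t3.png

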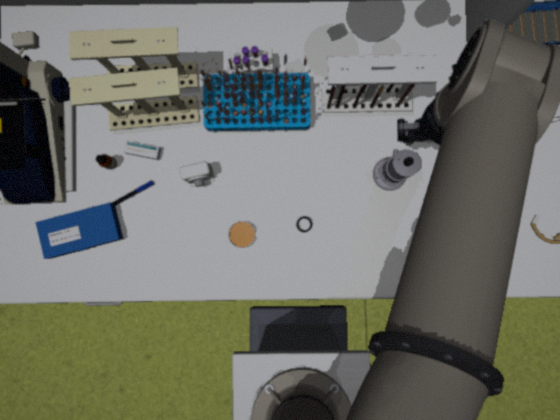

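Run:
```python
from h import *
print(bot.hand_in(), bot.get_obs()['t'])
```

```text
the job is handed in; nothing more can be done
the job is handed in; nothing more can be done
```

I assembled the stain filter on its stand from the bottom up (base, disc, wide ring, funnel, lid) and handed it in at about 46.7 s of the 136 s allowed. No verdict came back. Each part was lowered slowly until a light contact of about 6–9 N, then released. The disc was set down this way, not dropped.

My last checks:

- **Heights:** every part read about 0.4–1.1 mm above its nominal height in the wrist camera's depth. The stand's head, which can't have moved, showed the same offset, so I take it as camera bias.

| Part | Measured top (mm) | Nominal top (mm) |
|---|---|---|
| Base rim | 75.9 | 75 |
| Disc | 84.1 | 83 |
| Ring | 89.4 | 89 |
| Funnel | 162.4 | 162 |
| Lid plate | 166.8 | 166 |

- **Alignment:** all the part centres agreed to within about 1.5 mm, and the disc, ring and lid were level to within 0.006 rad.
- **Weaker checks:** my tilt fit of the base rim failed because the fingers spoiled it, so I judged the base level from its height readings. The funnel's rim fit showed 0.011 rad of tilt, but it showed 0.013 rad when standing free on the table, so I take that as a measuring artefact.
- **Other things:** in the final overhead picture, the narrow ring, petri dish and timer are where they started, and the gripper is clear of the assembly.

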